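# Put the returned specimens back in their drawer

## Robot

A 6-joint arm with a two-finger parallel gripper is mounted at the origin on the work surface. World frame = base frame: x ahead of the robot, y to its left, z up, the work surface at z = 0. Lengths are in m, angles in rad, forces in N, time in s.
With the tool pointing down it reaches from about 0.35 to 0.975 m from the base axis. Payload 7.1 kg.
Tool frame: the origin (TCP) lies between the finger pads; the fingertips stand arm.tips_ahead ahead of it and the grasp point (between the pads) is the TCP (arm.tips_ahead is the distance from the TCP to the fingertips, in m); z points along the fingers, y is the line along which they close (so a half turn about z gives the same grasp; the last joint's range is limited). The gripper opens to 88 mm and grips with 3 to 60 N. Pads are 20 mm wide; open, the fingers measure 115 mm over their backs; the gripper's body (75 mm by 178 mm) begins 61 mm behind the grasp point.
Start: joints at [-1.13, 0.423, 1.63, -0, 1.089, -0.019], TCP at [0.277, -0.56, 0.242] pointing down, gripper open.
Joint ranges: [-3, 3], [-0.9, 2.11], [0.09, 2.58], [-1.31, 4.45], [0.11, 2.69], [-2.54, 2.54]. Speed limits (rad/s): [2.39, 2.39, 3.01, 3.14, 3.14, 3.14].

## Interface

Orientations are given as [roll, pitch, yaw] about the fixed x, y, z axes, in that order (R = Rz(yaw) Ry(pitch) Rx(roll)).
In Python, from cell import sense, imaging, ticket, models, arm gives the robot as it stands. The module is installed in compiled form; this text tells all that it offers.
- The arm moves only by the tool carry_out, never from a script. Its argument "rows" is a list of rows, each a list of 5 numbers: the opening, from -1 (shut) to 1 (fully open), then the shift along the tool's x, y, z in mm, then the turn about the tool's z in degrees. A call has 1 to 20 rows; each row is the pose to reach, as a shift and turn from the pose commanded when the call began, along the tool's axes at that moment; what a row does not reach only later rows make up. A row lasts 1/8 s, in which the tool goes at most 62.5 mm and 10.7 degrees, less where a joint would pass 70% of its speed; a pose out of reach is approached as far as the arm can. A call with a gripper value outside its range is refused whole. The fingers move at their own pace and stop on an object; "force" is the grip in N (left out, the last holds). Time passes only in rows, so rows that repeat a pose let the fingers close. It gives the time, the measured TCP pose, the force, the opening and the grip force at its end, in the units of the state.
- sense(): the state, without advancing time (a new reading comes with each control period).
- imaging.capture(name): name is "side" or "top" or "wrist"; returns the picture (480x640x3 uint8, blue, green, red); there is no depth.
- imaging.calibration(name): a dict with "intrinsics" (3x3 intrinsics, pixels), "rvec" (rotation vector, rad) and "tvec" (3), from world to camera coordinates, as OpenCV has them; the wrist camera has in their place "tool_from_camera" (4x4, takes a point from camera to tool coordinates, whose origin is the TCP and whose axes are the flange's). Camera axes: x right, y down, z forward; pixel columns grow to the right and rows downward; lengths in m; the calibration is good to about 2 mm. The wrist camera is an equidistant fisheye: a pixel r from the principal point sees the ray r / f radians off the axis. A picture is of the moment at which its call begins: read the wrist's pose just before it. calibration takes no time and is no camera call.
- ticket.job_done(): hands the job in; it is judged then, once.
Trained networks look in the newest picture that a camera, given by its name, has taken for a name from the list of things; names that differ only in an ending like _2 or _b are one class to them, and where a whole thing is asked for, a point or a joint stands for the part that bears it (a point fixed in the world has none). Each returns a list of dicts, best first, with "confidence" (0 to 1); they miss things now and then, are a little off and sometimes report something else, mostly with a low value. They report only what shows in the picture. A call takes as long as a camera call. They do not tell look-alikes from the thing itself.
- models.boxes_of(camera, thing): "at" ([column, row] in pixels, amid what is visible of it).
- models.silhouettes(camera, thing): "pixels" (480x640 bool, what is visible of it) and "at" ([column, row] in pixels, amid what is visible of it).
The state is a dict: "time": time; "qpos": joint angles; "qd": joint speeds; "tau": joint torques, N m; "position": TCP position; "eef_rot": TCP orientation; "contact_force": force on the tool from outside, world axes, zero at the start; "wrist_torque": the same for the moment, N m; "grip_width": finger opening in m; "grasp_force": force on a finger pad.
Only numpy, scipy, OpenCV 4.12 (cv2) and the standard library are available. Lean on these libraries where they do the work, as an engineer would, in place of code of your own. Each camera call takes 0.05 s, during which the arm holds its last target. There are 200 camera calls.

## Task

Open the upper drawer of the small specimen cabinet and put each specimen lying on the table back in its own compartment, the one with its outline, set down gently, right side up and flat on the floor. In every compartment whose specimen is not there, stand one white placeholder; then push the drawer gently fully home until you feel its stop. A placeholder that is not needed stays on the table; leave everything else alone.

Things in the scene. Friction and masses are not known exactly. Their poses are not given: they have to be found in the camera images.
- drawer (a joint): how far the upper drawer of the small specimen cabinet is pulled out, in m: 0 fully home against its stop, 0.20 fully out against the other stop. It slides level towards the robot (along the tray's -x), needs about 5 N plus 15 N per m/s, and stays where it is left. At the start it is shut or up to 40 mm ajar
- knob_left (a point): grip point of the drawer's left (+y) turned brass knob: knob head 26 mm across and 22 mm long, axis level along the drawer's travel, this point 23 mm out from the drawer's front board, 46 mm below the cabinet's top and 140 mm above the table. Pinch it from above with the fingers either side (closing along the tray's y). Axes as the tray's
- knob_right (a point): grip point of the right (-y) knob, the same, 160 mm from the left one. The white cabinet behind (345 mm wide, 275 mm deep, 186 mm high, fixed to the table) stands a little differently each time; its front is where the drawer front is when shut. The lower drawer, with knobs alike, is not part of the job
- tray (a point): grey tray fixed in the drawer: 5 compartments, walls 14 mm high, each with its specimen's full-size dark outline on its pale floor. Origin at the outer face of the drawer's front, mid-width, at compartment-floor height (90 mm over the table); x into the drawer, y along it. Front board 14 mm thick, 73 mm above the floors; sides 34 mm. Fully out, the cabinet front is at its x = 200 mm
- trilobite: stone slab 92 x 60 mm, 40 mm high, with a raised trilobite (5 mm) on top. Grip it across its 60 mm sides (y). About 0.55 kg. Origin mid-underside, x along its long side, z up. Its compartment: 74 x 106 mm (tray x, y), middle at tray (69, -87) mm, long side along tray y, either way. On the table or absent
- ammonite: round coiled fossil shell lying flat, 66 mm across, 38 mm high, its hollow spiral face up. Grip it across its diameter. About 0.33 kg. Origin mid-underside, z up. Its compartment: 80 x 80 mm (tray x, y), middle at tray (69, 12) mm. On the table or absent
- pyrite: cluster of cubes, 68 mm long: a one 48 x 46 mm, 44 mm high, centred 10 mm to -x of the origin, a low one to +x, a small one on top up to 57 mm. Grip the large cube across its 46 mm sides (y). About 0.5 kg. Origin mid-underside, x along its long side, z up. Its compartment: 62 x 82 mm (tray x, y), middle at tray (69, 99) mm, long side along tray y, either way. On the table or absent
- orthocone: sawn stone block 132 x 46 mm, 42 mm high, with a raised straight cone-shaped shell (15 mm high) along its top. Grip it across its 46 mm sides (y). About 0.66 kg. Origin mid-underside, x along its long side, z up. Its compartment: 60 x 146 mm (tray x, y), middle at tray (151, -66) mm, long side along tray y, either way. On the table or absent
- crystal: lying eight-sided crystal prism with one pointed end (+x), 112 mm long in all, 44 mm wide and high; the prism is the 88 mm from -56 to +32 mm. Grip it across its 44 mm sides (y). About 0.45 kg. Origin mid-underside, x along its long side, z up. Its compartment: 60 x 126 mm (tray x, y), middle at tray (151, 76) mm, long side along tray y, either way. On the table or absent
- placeholder_1: white placeholder (one of two alike): flat foot 52 x 40 mm, 8 mm thick, with an upright tab along its middle, 52 mm long (x), 10 mm thick (y), 60 mm high; 70 g. Fits every compartment, tab along the compartment's y. Grip the tab across its 10 mm (y). Origin under the middle of the foot, z up. On the table at first
- placeholder_2: white placeholder (one of two alike): flat foot 52 x 40 mm, 8 mm thick, with an upright tab along its middle, 52 mm long (x), 10 mm thick (y), 60 mm high; 70 g. Fits every compartment, tab along the compartment's y. Grip the tab across its 10 mm (y). Origin under the middle of the foot, z up. On the table at first
- loupe: black loupe, 42 mm across, 24 mm high; not part of the job, to be left alone. Origin under its middle
- brush: flat brush about 200 mm long lying on the table; not part of the job, to be left alone. Origin under its middle
- jar: jar 60 mm across, 75 mm high; not part of the job, to be left alone. Origin under its middle
- caliper: caliper 190 mm long lying flat; not part of the job, to be left alone. Origin under its middle
- tape: roll of tape 90 mm across, 24 mm high, lying flat; not part of the job, to be left alone. Origin under its middle
- card_box: open card box 100 x 75 mm, 30 mm high; not part of the job, to be left alone. Origin under its middle
- pen_cup: white cup 76 mm across, 95 mm high; not part of the job, to be left alone. Origin under its middle
Mind the look-alikes: they are no part of the job. Leave any black or turquoise look-alike of the pyrite alone.

How it is judged:
On the way, in this order (a step that is already met when the one before it is completed fails the run):
1. the drawer is pulled out (value of joint drawer above 0.12 m), for 0.2 s.
2. with the drawer out, every specimen that is there lies flat in its own compartment and every other compartment holds a placeholder (x of trilobite in the frame of tray between 0.054 and 0.084 m and y of trilobite in the frame of tray between -0.102 and -0.072 m and z of trilobite in the frame of tray between -0.006 and 0.006 m and angle between each of trilobite, ammonite, pyrite, orthocone, crystal's own z axis and vertical below 0.1 rad and x of ammonite in the frame of tray between 0.054 and 0.084 m and y of ammonite in the frame of tray between -0.003 and 0.027 m and z of ammonite in the frame of tray between -0.006 and 0.006 m and x of pyrite in the frame of tray between 0.054 and 0.084 m and y of pyrite in the frame of tray between 0.084 and 0.114 m and z of pyrite in the frame of tray between -0.006 and 0.006 m and x of orthocone in the frame of tray between 0.136 and 0.166 m and y of orthocone in the frame of tray between -0.0814 and -0.0514 m and z of orthocone in the frame of tray between -0.006 and 0.006 m and x of crystal in the frame of tray between 0.136 and 0.166 m and y of crystal in the frame of tray between 0.0614 and 0.0914 m and z of crystal in the frame of tray between -0.006 and 0.006 m and (z of trilobite in the frame of tray above -0.006 m or (x of placeholder_1 in the frame of tray between 0.046 and 0.092 m and y of placeholder_1 in the frame of tray between -0.126 and -0.048 m and z of placeholder_1 in the frame of tray between -0.006 and 0.006 m and angle between placeholder_1's own z axis and vertical below 0.1 rad) or (x of placeholder_2 in the frame of tray between 0.046 and 0.092 m and y of placeholder_2 in the frame of tray between -0.126 and -0.048 m and z of placeholder_2 in the frame of tray between -0.006 and 0.006 m and angle between placeholder_2's own z axis and vertical below 0.1 rad)) and (z of ammonite in the frame of tray above -0.006 m or (x of placeholder_1 in the frame of tray between 0.043 and 0.095 m and y of placeholder_1 in the frame of tray between -0.014 and 0.038 m and z of placeholder_1 in the frame of tray between -0.006 and 0.006 m and angle between placeholder_1's own z axis and vertical below 0.1 rad) or (x of placeholder_2 in the frame of tray between 0.043 and 0.095 m and y of placeholder_2 in the frame of tray between -0.014 and 0.038 m and z of placeholder_2 in the frame of tray between -0.006 and 0.006 m and angle between placeholder_2's own z axis and vertical below 0.1 rad)) and (z of pyrite in the frame of tray above -0.006 m or (x of placeholder_1 in the frame of tray between 0.052 and 0.086 m and y of placeholder_1 in the frame of tray between 0.072 and 0.126 m and z of placeholder_1 in the frame of tray between -0.006 and 0.006 m and angle between placeholder_1's own z axis and vertical below 0.1 rad) or (x of placeholder_2 in the frame of tray between 0.052 and 0.086 m and y of placeholder_2 in the frame of tray between 0.072 and 0.126 m and z of placeholder_2 in the frame of tray between -0.006 and 0.006 m and angle between placeholder_2's own z axis and vertical below 0.1 rad)) and (z of orthocone in the frame of tray above -0.006 m or (x of placeholder_1 in the frame of tray between 0.135 and 0.167 m and y of placeholder_1 in the frame of tray between -0.1254 and -0.0074 m and z of placeholder_1 in the frame of tray between -0.006 and 0.006 m and angle between placeholder_1's own z axis and vertical below 0.1 rad) or (x of placeholder_2 in the frame of tray between 0.135 and 0.167 m and y of placeholder_2 in the frame of tray between -0.1254 and -0.0074 m and z of placeholder_2 in the frame of tray between -0.006 and 0.006 m and angle between placeholder_2's own z axis and vertical below 0.1 rad)) and (z of crystal in the frame of tray above -0.006 m or (x of placeholder_1 in the frame of tray between 0.135 and 0.167 m and y of placeholder_1 in the frame of tray between 0.0274 and 0.1254 m and z of placeholder_1 in the frame of tray between -0.006 and 0.006 m and angle between placeholder_1's own z axis and vertical below 0.1 rad) or (x of placeholder_2 in the frame of tray between 0.135 and 0.167 m and y of placeholder_2 in the frame of tray between 0.0274 and 0.1254 m and z of placeholder_2 in the frame of tray between -0.006 and 0.006 m and angle between placeholder_2's own z axis and vertical below 0.1 rad)) and value of joint drawer above 0.05 m), for 0.2 s.
At the end, for the whole second after the job is handed in: drawer home to 5 mm; each specimen present in its own compartment, flat (0.1 rad, 6 mm) and within 15 mm of its middle in x and y; one placeholder flat in each compartment whose specimen is absent; spare placeholders on the table; all at rest (x of trilobite in the frame of tray between 0.054 and 0.084 m and y of trilobite in the frame of tray between -0.102 and -0.072 m and z of trilobite in the frame of tray between -0.006 and 0.006 m and angle between each of trilobite, ammonite, pyrite, orthocone, crystal's own z axis and vertical below 0.1 rad and x of ammonite in the frame of tray between 0.054 and 0.084 m and y of ammonite in the frame of tray between -0.003 and 0.027 m and z of ammonite in the frame of tray between -0.006 and 0.006 m and x of pyrite in the frame of tray between 0.054 and 0.084 m and y of pyrite in the frame of tray between 0.084 and 0.114 m and z of pyrite in the frame of tray between -0.006 and 0.006 m and x of orthocone in the frame of tray between 0.136 and 0.166 m and y of orthocone in the frame of tray between -0.0814 and -0.0514 m and z of orthocone in the frame of tray between -0.006 and 0.006 m and x of crystal in the frame of tray between 0.136 and 0.166 m and y of crystal in the frame of tray between 0.0614 and 0.0914 m and z of crystal in the frame of tray between -0.006 and 0.006 m and (z of trilobite in the frame of tray above -0.006 m or (x of placeholder_1 in the frame of tray between 0.046 and 0.092 m and y of placeholder_1 in the frame of tray between -0.126 and -0.048 m and z of placeholder_1 in the frame of tray between -0.006 and 0.006 m and angle between placeholder_1's own z axis and vertical below 0.1 rad) or (x of placeholder_2 in the frame of tray between 0.046 and 0.092 m and y of placeholder_2 in the frame of tray between -0.126 and -0.048 m and z of placeholder_2 in the frame of tray between -0.006 and 0.006 m and angle between placeholder_2's own z axis and vertical below 0.1 rad)) and (z of ammonite in the frame of tray above -0.006 m or (x of placeholder_1 in the frame of tray between 0.043 and 0.095 m and y of placeholder_1 in the frame of tray between -0.014 and 0.038 m and z of placeholder_1 in the frame of tray between -0.006 and 0.006 m and angle between placeholder_1's own z axis and vertical below 0.1 rad) or (x of placeholder_2 in the frame of tray between 0.043 and 0.095 m and y of placeholder_2 in the frame of tray between -0.014 and 0.038 m and z of placeholder_2 in the frame of tray between -0.006 and 0.006 m and angle between placeholder_2's own z axis and vertical below 0.1 rad)) and (z of pyrite in the frame of tray above -0.006 m or (x of placeholder_1 in the frame of tray between 0.052 and 0.086 m and y of placeholder_1 in the frame of tray between 0.072 and 0.126 m and z of placeholder_1 in the frame of tray between -0.006 and 0.006 m and angle between placeholder_1's own z axis and vertical below 0.1 rad) or (x of placeholder_2 in the frame of tray between 0.052 and 0.086 m and y of placeholder_2 in the frame of tray between 0.072 and 0.126 m and z of placeholder_2 in the frame of tray between -0.006 and 0.006 m and angle between placeholder_2's own z axis and vertical below 0.1 rad)) and (z of orthocone in the frame of tray above -0.006 m or (x of placeholder_1 in the frame of tray between 0.135 and 0.167 m and y of placeholder_1 in the frame of tray between -0.1254 and -0.0074 m and z of placeholder_1 in the frame of tray between -0.006 and 0.006 m and angle between placeholder_1's own z axis and vertical below 0.1 rad) or (x of placeholder_2 in the frame of tray between 0.135 and 0.167 m and y of placeholder_2 in the frame of tray between -0.1254 and -0.0074 m and z of placeholder_2 in the frame of tray between -0.006 and 0.006 m and angle between placeholder_2's own z axis and vertical below 0.1 rad)) and (z of crystal in the frame of tray above -0.006 m or (x of placeholder_1 in the frame of tray between 0.135 and 0.167 m and y of placeholder_1 in the frame of tray between 0.0274 and 0.1254 m and z of placeholder_1 in the frame of tray between -0.006 and 0.006 m and angle between placeholder_1's own z axis and vertical below 0.1 rad) or (x of placeholder_2 in the frame of tray between 0.135 and 0.167 m and y of placeholder_2 in the frame of tray between 0.0274 and 0.1254 m and z of placeholder_2 in the frame of tray between -0.006 and 0.006 m and angle between placeholder_2's own z axis and vertical below 0.1 rad)) and not ((x of placeholder_1 in the frame of tray between 0.135 and 0.167 m and y of placeholder_1 in the frame of tray between -0.1254 and -0.0074 m and z of placeholder_1 in the frame of tray between -0.006 and 0.006 m and angle between placeholder_1's own z axis and vertical below 0.1 rad) and (x of placeholder_2 in the frame of tray between 0.135 and 0.167 m and y of placeholder_2 in the frame of tray between -0.1254 and -0.0074 m and z of placeholder_2 in the frame of tray between -0.006 and 0.006 m and angle between placeholder_2's own z axis and vertical below 0.1 rad)) and not ((x of placeholder_1 in the frame of tray between 0.135 and 0.167 m and y of placeholder_1 in the frame of tray between 0.0274 and 0.1254 m and z of placeholder_1 in the frame of tray between -0.006 and 0.006 m and angle between placeholder_1's own z axis and vertical below 0.1 rad) and (x of placeholder_2 in the frame of tray between 0.135 and 0.167 m and y of placeholder_2 in the frame of tray between 0.0274 and 0.1254 m and z of placeholder_2 in the frame of tray between -0.006 and 0.006 m and angle between placeholder_2's own z axis and vertical below 0.1 rad)) and (height (world z) of placeholder_1 below 0.01 m or (x of placeholder_1 in the frame of tray between 0.046 and 0.092 m and y of placeholder_1 in the frame of tray between -0.126 and -0.048 m and z of placeholder_1 in the frame of tray between -0.006 and 0.006 m and angle between placeholder_1's own z axis and vertical below 0.1 rad) or (x of placeholder_1 in the frame of tray between 0.043 and 0.095 m and y of placeholder_1 in the frame of tray between -0.014 and 0.038 m and z of placeholder_1 in the frame of tray between -0.006 and 0.006 m and angle between placeholder_1's own z axis and vertical below 0.1 rad) or (x of placeholder_1 in the frame of tray between 0.052 and 0.086 m and y of placeholder_1 in the frame of tray between 0.072 and 0.126 m and z of placeholder_1 in the frame of tray between -0.006 and 0.006 m and angle between placeholder_1's own z axis and vertical below 0.1 rad) or (x of placeholder_1 in the frame of tray between 0.135 and 0.167 m and y of placeholder_1 in the frame of tray between -0.1254 and -0.0074 m and z of placeholder_1 in the frame of tray between -0.006 and 0.006 m and angle between placeholder_1's own z axis and vertical below 0.1 rad) or (x of placeholder_1 in the frame of tray between 0.135 and 0.167 m and y of placeholder_1 in the frame of tray between 0.0274 and 0.1254 m and z of placeholder_1 in the frame of tray between -0.006 and 0.006 m and angle between placeholder_1's own z axis and vertical below 0.1 rad)) and (height (world z) of placeholder_2 below 0.01 m or (x of placeholder_2 in the frame of tray between 0.046 and 0.092 m and y of placeholder_2 in the frame of tray between -0.126 and -0.048 m and z of placeholder_2 in the frame of tray between -0.006 and 0.006 m and angle between placeholder_2's own z axis and vertical below 0.1 rad) or (x of placeholder_2 in the frame of tray between 0.043 and 0.095 m and y of placeholder_2 in the frame of tray between -0.014 and 0.038 m and z of placeholder_2 in the frame of tray between -0.006 and 0.006 m and angle between placeholder_2's own z axis and vertical below 0.1 rad) or (x of placeholder_2 in the frame of tray between 0.052 and 0.086 m and y of placeholder_2 in the frame of tray between 0.072 and 0.126 m and z of placeholder_2 in the frame of tray between -0.006 and 0.006 m and angle between placeholder_2's own z axis and vertical below 0.1 rad) or (x of placeholder_2 in the frame of tray between 0.135 and 0.167 m and y of placeholder_2 in the frame of tray between -0.1254 and -0.0074 m and z of placeholder_2 in the frame of tray between -0.006 and 0.006 m and angle between placeholder_2's own z axis and vertical below 0.1 rad) or (x of placeholder_2 in the frame of tray between 0.135 and 0.167 m and y of placeholder_2 in the frame of tray between 0.0274 and 0.1254 m and z of placeholder_2 in the frame of tray between -0.006 and 0.006 m and angle between placeholder_2's own z axis and vertical below 0.1 rad)) and linear speed of each of trilobite, ammonite, pyrite, orthocone, crystal, placeholder_1, placeholder_2 below 0.02 m/s and value of joint drawer below 0.005 m); the robot touches nothing.
It fails at once if a bystander (loupe, brush, jar, caliper, tape, card box, pen cup) is pushed more than 5 cm from its place or tipped over (distance of any of loupe, brush, jar, caliper, tape, card_box, pen_cup from where it was at the start of the episode above 0.05 m or angle between any of loupe, jar, caliper, tape, card_box, pen_cup's own z axis and vertical above 0.6 rad).
It fails at once if the drawer is slammed shut (faster than 0.4 m/s) (velocity of joint drawer below -0.4 m/s).
It fails at once if a specimen is dropped: let go more than about 3 cm above where it lands (it falls faster than 0.55 m/s, untouched by the fingers) ((contact force between the fingers and trilobite below 0.3 N and linear speed of trilobite above 0.55 m/s and height (world z) of trilobite above 0.012 m and not (z of trilobite in the frame of tray between -0.02 and 0.012 m)) or (contact force between the fingers and ammonite below 0.3 N and linear speed of ammonite above 0.55 m/s and height (world z) of ammonite above 0.012 m and not (z of ammonite in the frame of tray between -0.02 and 0.012 m)) or (contact force between the fingers and pyrite below 0.3 N and linear speed of pyrite above 0.55 m/s and height (world z) of pyrite above 0.012 m and not (z of pyrite in the frame of tray between -0.02 and 0.012 m)) or (contact force between the fingers and orthocone below 0.3 N and linear speed of orthocone above 0.55 m/s and height (world z) of orthocone above 0.012 m and not (z of orthocone in the frame of tray between -0.02 and 0.012 m)) or (contact force between the fingers and crystal below 0.3 N and linear speed of crystal above 0.55 m/s and height (world z) of crystal above 0.012 m and not (z of crystal in the frame of tray between -0.02 and 0.012 m))).
Of trilobite, ammonite, pyrite, orthocone, crystal only 3 to 5 are there at a start; the rules pass over those that are not, and their reading is None.
At some moment in a run one of trilobite, ammonite, pyrite, orthocone, crystal may be knocked a few centimetres aside while the robot is not near it.
It also fails if it takes over 210 s, if anything falls off the work surface, if the arm or the gripper's body presses on something with over 40 N, if the wrist force passes 120 N, or if a joint passes its speed limit or range.

## Working session

There is one attempt and no reset: what is moved stays moved. The work goes in short steps, Python scripts to look and compute and a tool call to move; the robot and the scene stay as the last step left them, time stands still between calls to the robot, and variables do not carry over. Pictures are saved under pics/ and viewed, at most 14 in all, crops included, and the job is handed in when it is done.

Besides the shell and the picture viewer there is one more tool, called after "Emit:" in YAML: its name, and indented under it one key for each argument. carry_out: Moves the arm, as the interface text tells. Its arguments: {"type":"object","properties":{"rows":{"type":"array"},"force":{"type":"number"}},"required":["rows"]}

```bash
ls; mkdir -p pics; python3 - <<'E'
from cell import sense, imaging, models, arm
import cv2,numpy as np
s=sense();print({k:np.round(v,3) for k,v in s.items()});print(arm.tips_ahead, [a for a in dir(arm) if a[0]!='_'])
for c in ['top','side','wrist']:
    im=imaging.capture(c);cv2.imwrite(f'pics/{c}0.png',im)
    print(c,{k:np.round(v,3).tolist() for k,v in imaging.calibration(c).items()})
E
```

```text
pics
{'time': np.float64(0.0), 'qpos': array([-1.13 ,  0.424,  1.631,  0.   ,  1.089, -0.019]), 'qd': array([ 0.002, -0.001,  0.002,  0.001,  0.001,  0.001]), 'tau': array([ 2.0000e-03, -5.4463e+01, -2.7367e+01,  6.4000e-02,  2.3000e-02,
       -0.0000e+00]), 'position': array([ 0.277, -0.56 ,  0.241]), 'eef_rot': array([-3.14, -0.  ,  0.46]), 'contact_force': array([-0.432, -0.525, -0.833]), 'wrist_torque': array([-0.001, -0.001,  0.033]), 'grasp_force': np.float64(0.0), 'grip_width': np.float64(0.088)}
0.019 ['MotionError', 'tips_ahead']
top {'intrinsics': [[468.181, 0.0, 319.059], [0.0, 468.181, 241.95], [0.0, 0.0, 1.0]], 'rvec': [2.138, -2.116, 0.165], 'tvec': [0.012, 0.461, 1.246]}
side {'intrinsics': [[517.553, 0.0, 318.083], [0.0, 517.553, 239.618], [0.0, 0.0, 1.0]], 'rvec': [2.272, -0.106, 0.069], 'tvec': [-0.452, 0.09, 1.644]}
wrist {'intrinsics': [[371.648, 0.0, 320.89], [0.0, 371.648, 245.454], [0.0, 0.0, 1.0]], 'tool_from_camera': [[-0.0, -0.954, -0.3, 0.082], [1.0, -0.0, 0.001, 0.0], [-0.001, -0.3, 0.954, -0.144], [0.0, 0.0, 0.0, 1.0]]}
```

View pics/top0.png

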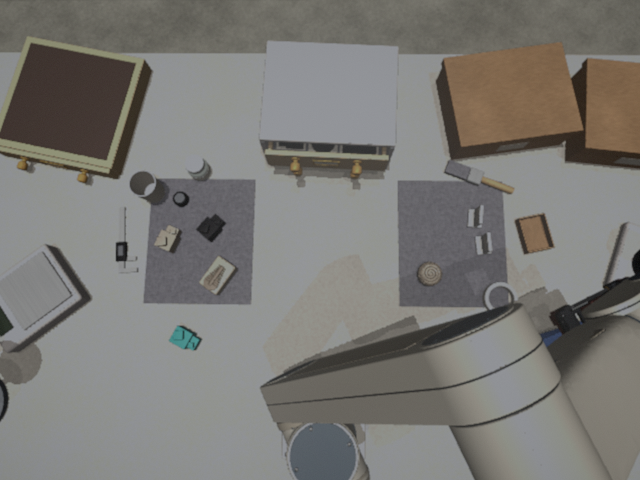

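View pics/side0.png

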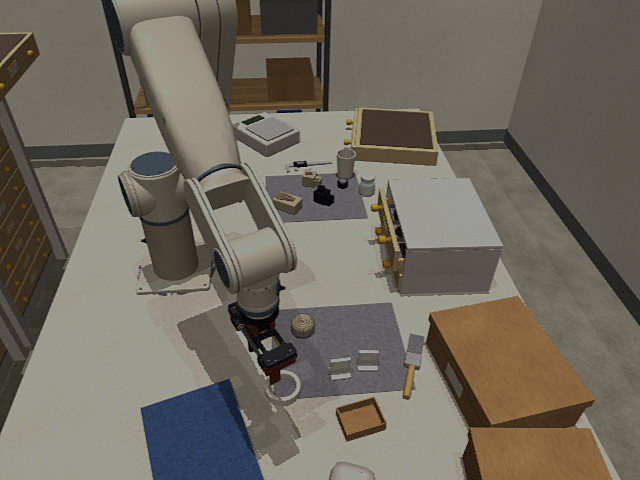

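```bash
cat > h.py <<'E'
from cell import sense, imaging, models, arm
import cv2,numpy as np
from scipy.spatial.transform import Rotation as R
def world(cam,px,z):
    c=imaging.calibration(cam);px=np.atleast_2d(np.asarray(px,float));K=c['intrinsics']
    if cam!='wrist':
        M=cv2.Rodrigues(np.array(c['rvec']))[0];t=np.ravel(c['tvec'])
        d=np.c_[(px-K[:2,2])/K[0,0],np.ones(len(px))]@M; o=-M.T@t
    else:
        s=sense();T=np.eye(4);T[:3,:3]=R.from_euler('xyz',s['eef_rot']).as_matrix();T[:3,3]=s['position']
        T=T@c['tool_from_camera'];v=px-K[:2,2];r=np.linalg.norm(v,axis=1)+1e-9;a=r/K[0,0]
        d=np.c_[v*(np.sin(a)/r)[:,None],np.cos(a)]@T[:3,:3].T;o=T[:3,3]
    return o+d*((z-o[2])/d[:,2])[:,None]
def find(cam,thing,z,conf=.3):
    """silhouette -> world at height z: centroid, minAreaRect centre/size/angle"""
    out=[]
    for d in models.silhouettes(cam,thing):
        if d['confidence']<conf: continue
        m=d['pixels'].astype(np.uint8);cs=cv2.findContours(m,cv2.RETR_EXTERNAL,cv2.CHAIN_APPROX_NONE)[0]
        if not cs: continue
        w=world(cam,max(cs,key=len)[:,0],z)[:,:2]
        (cx,cy),(a,b),an=cv2.minAreaRect((w*1000).astype(np.float32))
        if a<b:a,b,an=b,a,an+90
        out.append(dict(conf=round(float(d['confidence']),2),at=np.round(d['at']).tolist(),c=np.round([cx,cy]).tolist(),size=[round(a),round(b)],ang=round((an+90)%180-90,1)))
    return out
E
python3 - <<'E'
from h import *
imaging.capture('top')
for t,z in [('trilobite',.045),('ammonite',.038),('pyrite',.044),('orthocone',.042),('crystal',.03),('placeholder_1',.03),('knob_left',.14),('loupe',.024),('brush',.01),('jar',.075),('caliper',.01),('tape',.024),('card_box',.03),('pen_cup',.095)]:
    for o in find('top',t,z): print(t,o)
E
```

```text
trilobite {'conf': 0.79, 'at': [218.0, 274.0], 'c': [366.0, 288.0], 'size': [96, 67], 'ang': -34.2}
ammonite {'conf': 0.59, 'at': [427.0, 272.0], 'c': [378.0, -285.0], 'size': [70, 64], 'ang': -45.5}
pyrite {'conf': 0.96, 'at': [170.0, 238.0], 'c': [469.0, 429.0], 'size': [67, 63], 'ang': -25.5}
pyrite {'conf': 0.73, 'at': [186.0, 335.0], 'c': [199.0, 367.0], 'size': [76, 52], 'ang': 65.1}
pyrite {'conf': 0.62, 'at': [213.0, 227.0], 'c': [501.0, 312.0], 'size': [66, 54], 'ang': -42.9}
orthocone {'conf': 0.65, 'at': [125.0, 250.0], 'c': [458.0, 559.0], 'size': [190, 55], 'ang': 16.8}
placeholder_1 {'conf': 0.83, 'at': [483.0, 243.0], 'c': [465.0, -437.0], 'size': [59, 44], 'ang': 0.6}
placeholder_1 {'conf': 0.54, 'at': [475.0, 218.0], 'c': [541.0, -416.0], 'size': [64, 44], 'ang': -5.4}
knob_left {'conf': 0.68, 'at': [535.0, 232.0], 'c': [473.0, -528.0], 'size': [93, 80], 'ang': 12.5}
loupe {'conf': 0.73, 'at': [179.0, 199.0], 'c': [585.0, 409.0], 'size': [40, 36], 'ang': 47.7}
brush {'conf': 0.71, 'at': [472.0, 175.0], 'c': [656.0, -441.0], 'size': [201, 48], 'ang': 67.4}
brush {'con
[... 165 characters left out ...]
 'ang': 38.2}
caliper {'conf': 0.83, 'at': [123.0, 250.0], 'c': [466.0, 572.0], 'size': [192, 51], 'ang': 14.6}
caliper {'conf': 0.46, 'at': [180.0, 199.0], 'c': [587.0, 415.0], 'size': [45, 36], 'ang': 46.1}
tape {'conf': 0.82, 'at': [495.0, 285.0], 'c': [325.0, -473.0], 'size': [97, 65], 'ang': -74.6}
card_box {'conf': 0.76, 'at': [537.0, 232.0], 'c': [493.0, -577.0], 'size': [104, 88], 'ang': 12.2}
card_box {'conf': 0.63, 'at': [428.0, 272.0], 'c': [381.0, -285.0], 'size': [67, 64], 'ang': -45.5}
pen_cup {'conf': 0.76, 'at': [144.0, 187.0], 'c': [597.0, 482.0], 'size': [106, 73], 'ang': 46.3}
pen_cup {'conf': 0.59, 'at': [169.0, 238.0], 'c': [460.0, 412.0], 'size': [66, 57], 'ang': -23.3}
```

The top view shows, as candidates:
- Trilobite slab at (218,274).
- Ammonite at (429,273). The card box model also fired here, so I need to check which way up it is.
- Pyrite: tan at (167,238). Look-alikes are black at (210,228) and turquoise at (184,338).
- Placeholders at (475,217) and (484,243).
- Upper drawer knobs at (296,167) and (357,170). The drawer is ajar.
- Orthocone and crystal do not appear.

Next is one close crop to check the choice.

```bash
python3 - <<'E'
from h import *
im=cv2.imread('pics/top0.png')
f=lambda a,k:cv2.resize(im[a[1]:a[3],a[0]:a[2]],None,fx=k,fy=k,interpolation=cv2.INTER_CUBIC)
A=f((250,120,410,190),5)   # drawer 800x350
B=f((140,210,250,300),2.72);C=f((400,200,510,300),2.45);
B=cv2.resize(B,(400,250));C=cv2.resize(C,(400,250))
cv2.imwrite('pics/crop1.png',np.vstack([A,np.hstack([B,C])]))
for p,z in [((296,167),.14),((357,170),.14),((261,139),.186),((396,147),.186),((267,44),.186),((398,46),.186)]: print(p,world('top',p,z).round(3))
imaging.capture('side')
for t in ['knob_left','knob_right','tray','drawer']:
  for d in models.boxes_of('side',t)[:3]: print(t,d)
imaging.capture('top')
for t in ['knob_left','tray','drawer']:
  for d in models.boxes_of('top',t)[:3]: print(t,d)
E
```

```text
(296, 167) [[0.64  0.077 0.14 ]]
(357, 170) [[ 0.633 -0.081  0.14 ]]
(261, 139) [[0.698 0.164 0.186]]
(396, 147) [[ 0.679 -0.176  0.186]]
(267, 44) [[0.96  0.157 0.186]]
(398, 46) [[ 0.955 -0.186  0.186]]
knob_left {'at': [390.5, 227.8], 'confidence': 0.81}
knob_right {'at': [392.9, 235.2], 'confidence': 0.56}
knob_right {'at': [339.7, 368.0], 'confidence': 0.4}
tray {'at': [391.0, 229.2], 'confidence': 0.82}
tray {'at': [366.2, 184.2], 'confidence': 0.69}
drawer {'at': [390.4, 231.2], 'confidence': 0.94}
knob_left {'at': [144.2, 184.0], 'confidence': 0.59}
knob_left {'at': [329.1, 158.0], 'confidence': 0.58}
tray {'at': [326.2, 155.7], 'confidence': 0.82}
drawer {'at': [325.6, 159.8], 'confidence': 0.92}
```

View pics/crop1.png

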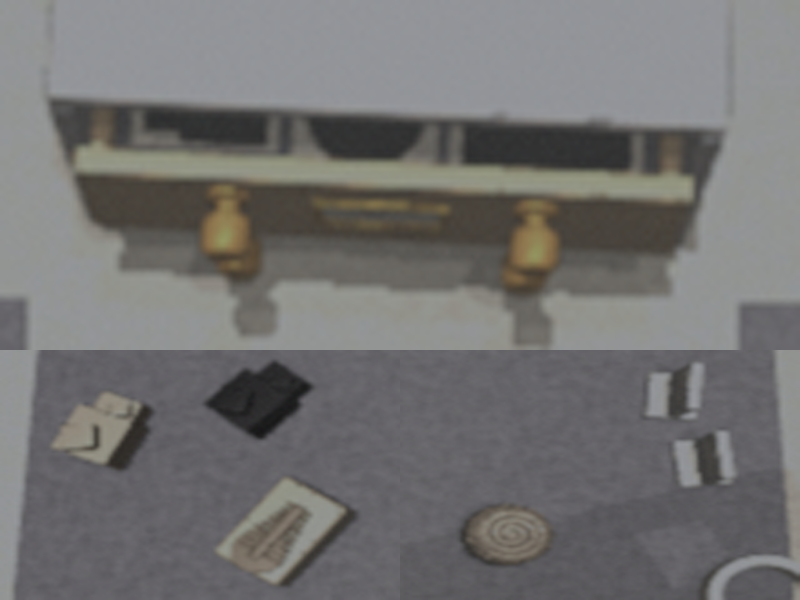

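The crop confirms the tan cube cluster (pyrite), the trilobite slab face up, the ammonite spiral up, and two standing placeholders. The drawer is ajar, with its knobs at about (296,166) and (357,169).

```bash
cat >> h.py <<'E'
def go(x,y,z,yaw):
    s=sense();M=R.from_euler('xyz',s['eef_rot']).as_matrix();d=M.T@(np.array([x,y,z])-s['position'])*1000
    t=np.degrees(np.arctan2(M[1,0],M[0,0]));turn=-(np.degrees(yaw)-t);turn=(turn+180)%360-180
    n=max(np.linalg.norm(d)/62.5,abs(turn)/10.7)
    print('shift',d.round(1),'turn',round(turn,1),'rows>=',round(n,1))
E
python3 - <<'E'
from h import *
print(world('top',[(265,151.6),(388.6,158)],.163).round(3), world('top',[(295.6,166.4),(356.8,169)],.143).round(3))
go(.638,.077,.25,-.045)
E
```

```text
[[ 0.673  0.156  0.163]
 [ 0.658 -0.16   0.163]] [[ 0.641  0.078  0.143]
 [ 0.635 -0.08   0.143]]
shift [ 605.9 -410.9   -8.3] turn 28.9 rows>= 11.7
```

Emit:
carry_out:
  rows:
    - [1, 606, -411, -8, 29]
    - [1, 606, -411, -8, 29]
    - [1, 606, -411, -8, 29]
    - [1, 606, -411, -8, 29]
    - [1, 606, -411, -8, 29]
    - [1, 606, -411, -8, 29]
    - [1, 606, -411, -8, 29]
    - [1, 606, -411, -8, 29]
    - [1, 606, -411, -8, 29]
    - [1, 606, -411, -8, 29]
    - [1, 606, -411, -8, 29]
    - [1, 606, -411, -8, 29]
    - [1, 606, -411, -8, 29]
    - [1, 606, -411, -8, 29]
    - [1, 606, -411, -8, 29]
    - [1, 606, -411, -8, 29]
  force: 30

```text
time: 3.35
position: [0.6377, 0.076, 0.2499]
eef_rot: [3.142, -0.0, -0.048]
contact_force: [-0.4, -0.4, 0.8]
grip_width: 0.0876
grasp_force: 0.0
```

```bash
python3 - <<'E'
from h import *
s=sense();print(s['time'],s['position'].round(4),s['eef_rot'].round(3),s['contact_force'].round(1))
im=imaging.capture('wrist');cv2.imwrite('pics/w1.png',im)
for d in models.boxes_of('wrist','knob_left')[:4]: print(d,world('wrist',d['at'],.143))
E
```

```text
3.35 [0.6377 0.076  0.2499] [ 3.142 -0.    -0.048] [-0.4 -0.4  0.8]
{'at': [389.8, 207.2], 'confidence': 0.8} [[0.66714885 0.02621554 0.143     ]]
{'at': [637.4, 316.4], 'confidence': 0.48} [[ 0.54733874 -0.25405396  0.143     ]]
```

View pics/w1.png

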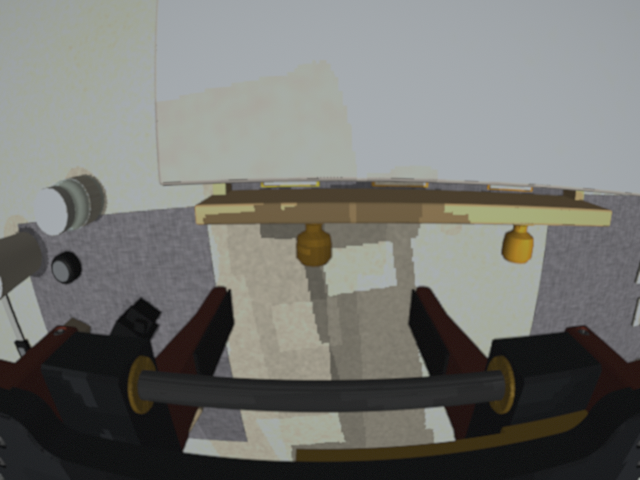

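Wrist view: left knob head at about (314,247), right at (518,244). The board runs level across the frame, so the yaw is good.

```bash
python3 - <<'E'
from h import *
print(world('wrist',[(314,247),(518,244)],.143).round(4), world('wrist',[(196,204),(612,205)],.163).round(4))
E
```

```text
[[ 0.6407  0.0803  0.143 ]
 [ 0.6354 -0.0785  0.143 ]] [[ 0.6802  0.1556  0.163 ]
 [ 0.6705 -0.1586  0.163 ]]
```

Emit:
carry_out:
  rows:
    - [1, 3, -3, 60, 0]
    - [1, 3, -3, 90, 0]
    - [1, 3, -3, 108, 0]
    - [1, 3, -3, 108, 0]
    - [-1, 3, -3, 108, 0]
    - [-1, 3, -3, 108, 0]
    - [-1, 3, -3, 108, 0]
    - [-1, 3, -3, 108, 0]
    - [-1, 3, -3, 108, 0]
    - [-1, 3, -3, 108, 0]
  force: 40

```text
time: 4.7
position: [0.6411, 0.08, 0.1416]
eef_rot: [3.142, 0.0, -0.046]
contact_force: [-0.7, -0.6, -0.8]
grip_width: 0.0314
grasp_force: 0.0
```

Emit:
carry_out:
  rows:
    - [-1, 0, 0, 0, 0]
    - [-1, 0, 0, 0, 0]
    - [-1, -10, 0, 0, 0]
    - [-1, -25, 0, 0, 0]
    - [-1, -45, 0, 0, 0]
    - [-1, -65, 0, 0, 0]
    - [-1, -85, 0, 0, 0]
    - [-1, -105, 0, 0, 0]
    - [-1, -125, 0, 0, 0]
    - [-1, -142, 0, 0, 0]
    - [-1, -155, 0, 0, 0]
    - [-1, -162, 0, 0, 0]
    - [-1, -162, 0, 0, 0]

```text
time: 6.32
position: [0.479, 0.088, 0.1416]
eef_rot: [-3.141, 0.0, -0.046]
contact_force: [-0.4, 5.0, -2.8]
grip_width: 0.0251
grasp_force: 40.0
```

Emit:
carry_out:
  rows:
    - [-1, -4, 0, 0, 0]
    - [-1, -8, 0, 0, 0]
    - [-1, -8, 0, 0, 0]

```text
time: 6.7
position: [0.4719, 0.0883, 0.1416]
eef_rot: [-3.141, -0.001, -0.046]
contact_force: [1.9, 5.5, -5.8]
grip_width: 0.0253
grasp_force: 40.0
```

Emit:
carry_out:
  rows:
    - [1, 0, 0, 0, 0]
    - [1, 0, 0, 0, 0]
    - [1, 0, 0, 0, 0]
    - [1, 0, 0, 0, 0]
    - [1, 0, 0, -50, 0]
    - [1, 0, 0, -110, 0]
    - [1, 40, 80, -170, 0]
    - [1, 60, 80, -200, 0]
    - [1, 60, 80, -200, 0]
    - [1, 60, 80, -200, 0]

```text
time: 7.95
position: [0.5273, 0.0051, 0.3413]
eef_rot: [-3.141, 0.0, -0.047]
contact_force: [-0.1, -0.6, -0.8]
grip_width: 0.088
grasp_force: 0.0
```

```bash
python3 - <<'E'
from h import *
s=sense();print(s['time'],s['position'].round(4),s['eef_rot'].round(3),s['contact_force'].round(1))
im=imaging.capture('wrist');cv2.imwrite('pics/w2.png',im)
E
```

```text
7.95 [0.5273 0.0051 0.3413] [-3.141  0.    -0.047] [-0.1 -0.6 -0.8]
```

View pics/w2.png

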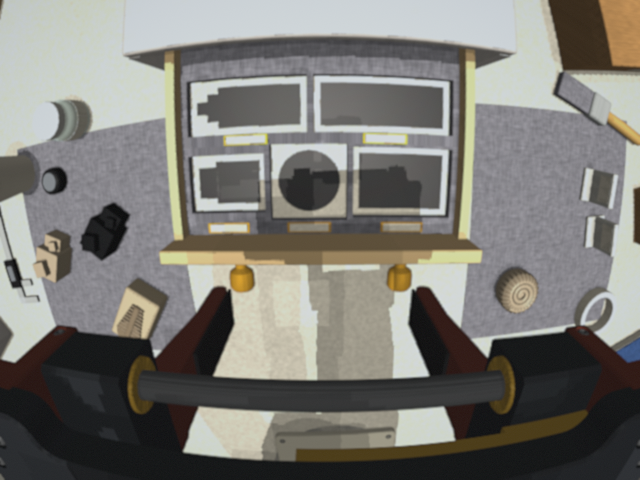

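The drawer is out. In this view:
- Crystal compartment at (248,107) and orthocone at (382,106).
- Pyrite at (228,183), ammonite at (309,180) and trilobite at (401,181).
- Knobs at (242,279) and (399,278).

Next I'll fit the tray pose.

```bash
python3 - <<'E'
from h import *
def m(ps,z): return world('wrist',ps,z).mean(0)[:2]*1000
W=[m([(309,180)],.09),m([(192,155),(264,153),(265,210),(193,214)],.104),m([(354,148),(449,150),(446,215),(354,213)],.104),
 m([(190,82),(306,77),(306,131),(190,136)],.104),m([(314,76),(450,79),(447,134),(314,130)],.104),m([(242,279)],.143),m([(399,278)],.143)]
T=np.array([(69,12),(69,99),(69,-87),(151,76),(151,-66),(-23,80),(-23,-80)],float);W=np.array(W)
Tc,Wc=T-T.mean(0),W-W.mean(0);a=np.arctan2((Tc[:,0]*Wc[:,1]-Tc[:,1]*Wc[:,0]).sum(),(Tc*Wc).sum())
Rm=np.array([[np.cos(a),-np.sin(a)],[np.sin(a),np.cos(a)]]);o=W.mean(0)-Rm@T.mean(0)
print('yaw',a,'origin',o.round(1));print((W-(T@Rm.T+o)).round(1))
print('scale',(np.linalg.norm(Wc)/np.linalg.norm(Tc)).round(3))
for t,z in [('trilobite',.04),('ammonite',.03),('pyrite',.044),('placeholder_1',.03)]:
    for q in find('wrist',t,z,.4): print(t,q)
imaging.capture('top')
for t,z in [('trilobite',.04),('ammonite',.03),('pyrite',.044),('orthocone',.04),('crystal',.04)]:
    for q in find('top',t,z,.4): print(t,q)
E
```

```text
yaw -0.03954930812934347 origin [488.7   6.7]
[[-0.1 -0.2]
 [ 0.3 -1.8]
 [ 0.5  1.3]
 [-1.3 -1.5]
 [-0.5  1.6]
 [ 0.6 -0.5]
 [ 0.6  1.1]]
scale 0.987
trilobite {'conf': 0.92, 'at': [141.0, 310.0], 'c': [375.0, 283.0], 'size': [115, 66], 'ang': -33.8}
ammonite {'conf': 0.84, 'at': [516.0, 290.0], 'c': [382.0, -281.0], 'size': [80, 65], 'ang': 47.5}
pyrite {'conf': 0.94, 'at': [54.0, 256.0], 'c': [468.0, 418.0], 'size': [103, 72], 'ang': -36.5}
pyrite {'conf': 0.89, 'at': [104.0, 234.0], 'c': [503.0, 307.0], 'size': [99, 58], 'ang': -45.5}
pyrite {'conf': 0.42, 'at': [593.0, 98.0], 'c': [652.0, -406.0], 'size': [191, 44], 'ang': 70.4}
placeholder_1 {'conf': 0.87, 'at': [601.0, 232.0], 'c': [464.0, -439.0], 'size': [96, 57], 'ang': 72.4}
placeholder_1 {'conf': 0.59, 'at': [598.0, 186.0], 'c': [538.0, -418.0], 'size': [82, 54], 'ang': 80.3}
trilobite {'conf': 0.7, 'at': [218.0, 274.0], 'c': [367.0, 289.0], 'size': [90, 69], 'ang': -34.0}
ammonite {'conf': 0.69, 'at': [170.0, 236.0], 'c': [472.0, 434.0], 'size': [69, 63], 'ang': -22.9}
ammonite {'conf': 0.55, 'at': [428.0, 273.0], 'c': [381.0, -285.0], 'size': [67, 64], 'ang': -45.5}
pyrite {'conf': 0.96, 'at': [186.0, 336.0], 'c': [197.0, 367.0], 'size': [75, 53], 'ang': 62.7}
pyrite {'conf': 0.91, 'at': [170.0, 239.0], 'c': [468.0, 431.0], 'size': [64, 60], 'ang': -20.2}
pyrite {'conf': 0.63, 'at': [210.0, 227.0], 'c': [501.0, 313.0], 'size': [71, 60], 'ang': -39.1}
```

```bash
python3 - <<'E'
from h import *
go(.369,.287,.25,np.radians(146))
E
```

```text
shift [-171.2 -274.    91.6] turn -148.6 rows>= 13.9
```

Emit:
carry_out:
  rows:
    - [1, -171, -274, 91, -149]
    - [1, -171, -274, 91, -149]
    - [1, -171, -274, 91, -149]
    - [1, -171, -274, 91, -149]
    - [1, -171, -274, 91, -149]
    - [1, -171, -274, 91, -149]
    - [1, -171, -274, 91, -149]
    - [1, -171, -274, 91, -149]
    - [1, -171, -274, 91, -149]
    - [1, -171, -274, 91, -149]
    - [1, -171, -274, 91, -149]
    - [1, -171, -274, 91, -149]
    - [1, -171, -274, 91, -149]
    - [1, -171, -274, 91, -149]
    - [1, -171, -274, 91, -149]
    - [1, -171, -274, 91, -149]

```text
time: 10.5
position: [0.3695, 0.2869, 0.2507]
eef_rot: [3.141, 0.0, 2.551]
contact_force: [-0.5, -0.4, 0.4]
grip_width: 0.0881
grasp_force: 0.0
```

```bash
cat >> h.py <<'E'
def look(things,name=None):
    s=sense();print(s['time'],s['position'].round(4),s['eef_rot'].round(3))
    im=imaging.capture('wrist')
    if name: cv2.imwrite(f'pics/{name}.png',im)
    for t,z in things:
        for q in find('wrist',t,z,.4): print(t,q)
E
python3 - <<'E'
from h import *
look([('trilobite',.04),('pyrite',.044)],'w3')
E
```

```text
10.5 [0.3695 0.2869 0.2507] [3.141 0.    2.551]
trilobite {'conf': 0.76, 'at': [328.0, 210.0], 'c': [366.0, 294.0], 'size': [92, 60], 'ang': -33.8}
pyrite {'conf': 0.97, 'at': [296.0, 27.0], 'c': [200.0, 370.0], 'size': [67, 56], 'ang': 58.6}
pyrite {'conf': 0.81, 'at': [403.0, 283.0], 'c': [492.0, 322.0], 'size': [75, 56], 'ang': -38.1}
pyrite {'conf': 0.63, 'at': [487.0, 209.0], 'c': [460.0, 433.0], 'size': [71, 64], 'ang': -23.9}
```

View pics/w3.png

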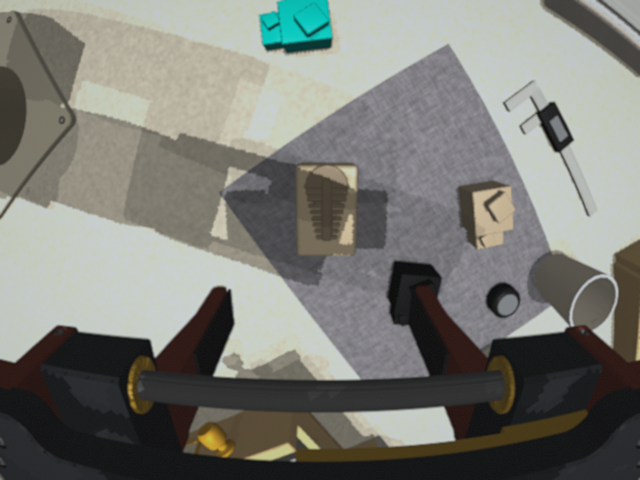

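The view shows the slab upright at (327,209), measured as 92 x 60 mm with its centre at (366,294) mm.

```bash
python3 - <<'E'
from h import *
go(.3665,.2935,.035,np.radians(146.2))
E
```

```text
shift [  6.2   3.8 215.7] turn 0.1 rows>= 3.5
```

Emit:
carry_out:
  rows:
    - [1, 6, 4, 55, 0]
    - [1, 6, 4, 110, 0]
    - [1, 6, 4, 160, 0]
    - [1, 6, 4, 195, 0]
    - [1, 6, 4, 215, 0]
    - [1, 6, 4, 215, 0]
    - [1, 6, 4, 215, 0]
    - [-1, 6, 4, 215, 0]
    - [-1, 6, 4, 215, 0]
    - [-1, 6, 4, 215, 0]
    - [-1, 6, 4, 215, 0]
    - [-1, 6, 4, 215, 0]
    - [-1, 6, 4, 215, 0]
    - [-1, 6, 4, 195, 0]
    - [-1, 6, 4, 140, 0]
    - [-1, 6, 4, 80, 0]
    - [-1, 6, 4, 20, 0]
    - [-1, 6, 4, 0, 0]
    - [-1, 6, 4, 0, 0]
  force: 35

```text
time: 13.02
position: [0.3669, 0.2936, 0.2516]
eef_rot: [3.139, 0.001, 2.554]
contact_force: [-0.1, 0.1, -6.3]
grip_width: 0.06
grasp_force: 35.0
```

```bash
cat >> h.py <<'E'
def tray(x,y): a=-.043; return np.array([.4888+np.cos(a)*x/1000-np.sin(a)*y/1000, .0068+np.sin(a)*x/1000+np.cos(a)*y/1000])
Y=np.pi/2-.043
E
python3 - <<'E'
from h import *
look([('trilobite',.04)])
p=tray(69,-87);print(p);go(p[0],p[1],.25,Y)
E
```

```text
13.025 [0.3669 0.2936 0.2516] [3.139e+00 1.000e-03 2.554e+00]
trilobite {'conf': 0.61, 'at': [321.0, 291.0], 'c': [442.0, 240.0], 'size': [202, 149], 'ang': -33.6}
[ 0.55399637 -0.08308567]
shift [-365.  -208.5   -0.5] turn 58.8 rows>= 6.7
```

Emit:
carry_out:
  rows:
    - [-1, -365, -208, 0, 59]
    - [-1, -365, -208, 0, 59]
    - [-1, -365, -208, 0, 59]
    - [-1, -365, -208, 0, 59]
    - [-1, -365, -208, 0, 59]
    - [-1, -365, -208, 0, 59]
    - [-1, -365, -208, 0, 59]
    - [-1, -365, -208, 0, 59]
    - [-1, -365, -208, 0, 59]
    - [-1, -365, -208, 0, 59]
    - [-1, -365, -208, 0, 59]

```text
time: 14.5
position: [0.5548, -0.0809, 0.2505]
eef_rot: [-3.141, -0.0, 1.526]
contact_force: [0.3, 0.0, -5.0]
grip_width: 0.0595
grasp_force: 35.0
```

```bash
python3 - <<'E'
from h import *
look([],'w4')
p=tray(69,-87);go(p[0],p[1],.126,Y)
E
```

```text
14.5 [ 0.5548 -0.0809  0.2505] [-3.141 -0.     1.526]
shift [ -2.1  -0.9 124.7] turn -0.1 rows>= 2.0
```

View pics/w4.png

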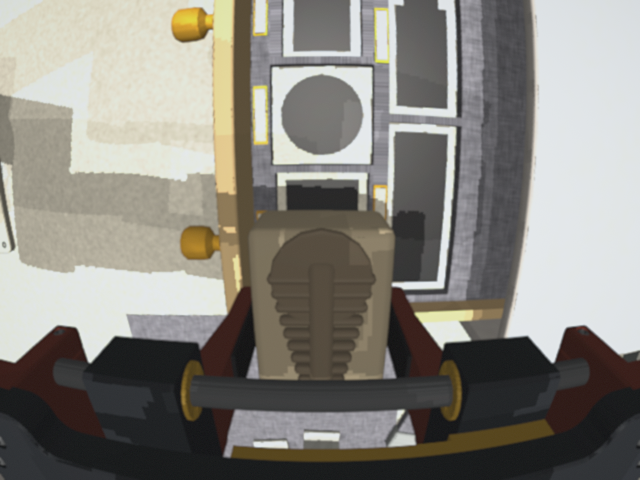

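The slab is held straight between the fingers. The ammonite outline is at (322,115), and I'll check the tray fit against it.

```bash
python3 - <<'E'
from h import *
print(world('wrist',[(322,115)],.09),tray(69,12)); print(world('wrist',[(193,24),(198,242)],.14),tray(-23,80),tray(-23,-80))
print(world('wrist',[(391,126),(459,122),(447,293)],.104),tray(121,7),tray(181,7),tray(181,-139))
E
```

```text
[[0.55992966 0.01496954 0.09      ]] [0.55825206 0.01582282]
[[ 0.47258604  0.08755719  0.14      ]
 [ 0.46363542 -0.07224354  0.14      ]] [0.4692602  0.08771475] [ 0.46238232 -0.07213736]
[[ 0.6131206   0.00442534  0.104     ]
 [ 0.66981956  0.00850184  0.104     ]
 [ 0.66514698 -0.14013056  0.104     ]] [0.60998906 0.00859213] [0.6699336  0.00601293] [ 0.66365753 -0.13985212]
```

Emit:
carry_out:
  rows:
    - [-1, -2, 0, 40, 0]
    - [-1, -2, 0, 80, 0]
    - [-1, -2, 0, 105, 0]
    - [-1, -2, 0, 116, 0]
    - [-1, -2, 0, 122, 0]
    - [-1, -2, 0, 124, 0]
    - [-1, -2, 0, 124, 0]

```text
time: 15.42
position: [0.5557, -0.084, 0.1275]
eef_rot: [3.14, 0.0, 1.525]
contact_force: [0.4, 0.6, -4.4]
grip_width: 0.0597
grasp_force: 35.0
```

Emit:
carry_out:
  rows:
    - [-1, 0, 0, 2, 0]
    - [-1, 0, 0, 2, 0]
    - [0.6, 0, 0, 2, 0]
    - [0.6, 0, 0, 2, 0]
    - [0.6, 0, 0, 2, 0]
    - [0.6, 0, 0, -20, 0]
    - [0.6, 0, 0, -70, 0]
    - [0.6, 0, 0, -124, 0]
    - [0.6, 0, 0, -124, 0]

```text
time: 16.55
position: [0.5577, -0.0843, 0.2551]
eef_rot: [3.133, 0.001, 1.524]
contact_force: [-0.3, 1.1, -1.2]
grip_width: 0.0702
grasp_force: 0.0
```

```bash
sed -i 's/\.4888+/.490+/' h.py; python3 - <<'E'
from h import *
look([('trilobite',.13)],'w5')
p=tray(69,-87);print(p)
go(.382,-.283,.25,Y)
E
```

```text
16.55 [ 0.5577 -0.0843  0.2551] [3.133e+00 1.000e-03 1.524e+00]
trilobite {'conf': 0.79, 'at': [319.0, 235.0], 'c': [552.0, -81.0], 'size': [94, 59], 'ang': 87.7}
[ 0.55519637 -0.08308567]
shift [-206.9 -163.6    0.7] turn -0.2 rows>= 4.2
```

Trilobite is in place, within about 3 mm. Next is the ammonite.

Emit:
carry_out:
  rows:
    - [1, -207, -164, 0, 0]
    - [1, -207, -164, 0, 0]
    - [1, -207, -164, 0, 0]
    - [1, -207, -164, 0, 0]
    - [1, -207, -164, 0, 0]
    - [1, -207, -164, 0, 0]
    - [1, -207, -164, 0, 0]
    - [1, -207, -164, 0, 0]

```text
time: 17.65
position: [0.3826, -0.2821, 0.2504]
eef_rot: [-3.141, -0.0, 1.526]
contact_force: [-1.0, 0.6, 0.0]
grip_width: 0.088
grasp_force: 0.0
```

```bash
python3 - <<'E'
from h import *
look([('ammonite',.035)],'w6')
for d in models.silhouettes('wrist','ammonite')[:2]:
    c=cv2.findContours(d['pixels'].astype(np.uint8),0,1)[0];c=max(c,key=len);print(cv2.boundingRect(c))
imaging.capture('top')
for t,z in [('ammonite',.03),('pyrite',.044)]:
    for q in find('top',t,z,.4): print(t,q)
E
```

```text
17.65 [ 0.3826 -0.2821  0.2504] [-3.141 -0.     1.526]
ammonite {'conf': 0.86, 'at': [315.0, 219.0], 'c': [379.0, -285.0], 'size': [66, 64], 'ang': 69.9}
ammonite {'conf': 0.63, 'at': [572.0, 53.0], 'c': [660.0, -103.0], 'size': [330, 141], 'ang': 12.1}
(285, 184, 66, 67)
(434, 0, 206, 108)
ammonite {'conf': 0.61, 'at': [422.0, 269.0], 'c': [389.0, -268.0], 'size': [59, 28], 'ang': -34.4}
pyrite {'conf': 0.98, 'at': [211.0, 226.0], 'c': [502.0, 314.0], 'size': [71, 60], 'ang': -38.6}
pyrite {'conf': 0.96, 'at': [169.0, 236.0], 'c': [469.0, 429.0], 'size': [67, 62], 'ang': -22.3}
pyrite {'conf': 0.74, 'at': [184.0, 338.0], 'c': [198.0, 366.0], 'size': [80, 50], 'ang': 66.0}
```

```bash
python3 - <<'E'
from h import *
go(.379,-.286,.033,Y)
E
```

```text
shift [ -3.3  -2.9 217.7] turn -0.2 rows>= 3.5
```

Emit:
carry_out:
  rows:
    - [1, -3, -3, 55, 0]
    - [1, -3, -3, 110, 0]
    - [1, -3, -3, 160, 0]
    - [1, -3, -3, 195, 0]
    - [1, -3, -3, 215, 0]
    - [1, -3, -3, 215, 0]
    - [1, -3, -3, 215, 0]
    - [-1, -3, -3, 215, 0]
    - [-1, -3, -3, 215, 0]
    - [-1, -3, -3, 215, 0]
    - [-1, -3, -3, 215, 0]
    - [-1, -3, -3, 215, 0]
    - [-1, -3, -3, 215, 0]
    - [-1, -3, -3, 195, 0]
    - [-1, -3, -3, 140, 0]
    - [-1, -3, -3, 80, 0]
    - [-1, -3, -3, 20, 0]
    - [-1, -3, -3, 0, 0]
    - [-1, -3, -3, 0, 0]
  force: 30

```text
time: 20.32
position: [0.379, -0.2863, 0.252]
eef_rot: [3.139, 0.002, 1.524]
contact_force: [-0.3, 0.1, -3.8]
grip_width: 0.0653
grasp_force: 30.0
```

```bash
python3 - <<'E'
from h import *
look([('ammonite',.25)],'w7')
p=tray(69,12);print(p);go(p[0],p[1],.25,Y)
E
```

```text
20.325 [ 0.379  -0.2863  0.252 ] [3.139e+00 2.000e-03 1.524e+00]
ammonite {'conf': 0.91, 'at': [321.0, 310.0], 'c': [378.0, -280.0], 'size': [69, 63], 'ang': 78.7}
[0.55945206 0.01582282]
shift [309.3 167.5  -0.4] turn -0.2 rows>= 5.6
```

View pics/w7.png

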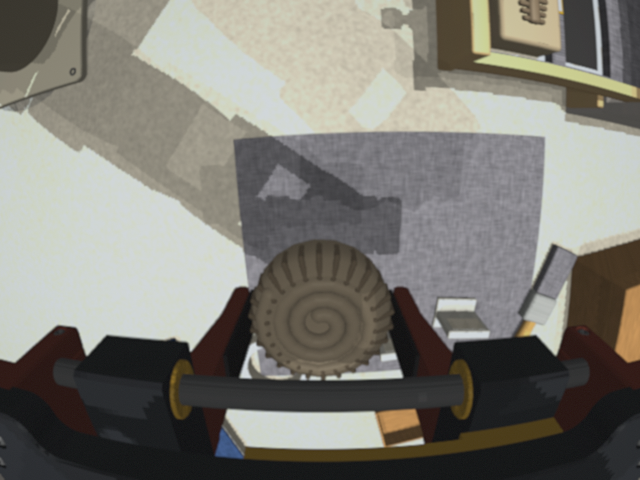

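The ammonite is held level with its spiral up at (321,310). Now carrying it over.

Emit:
carry_out:
  rows:
    - [-1, 308, 167, 0, 0]
    - [-1, 308, 167, 0, 0]
    - [-1, 308, 167, 0, 0]
    - [-1, 308, 167, 0, 0]
    - [-1, 308, 167, 0, 0]
    - [-1, 308, 167, 0, 0]
    - [-1, 308, 167, 0, 0]
    - [-1, 308, 167, 0, 0]
    - [-1, 308, 167, 40, 0]
    - [-1, 308, 167, 80, 0]
    - [-1, 308, 167, 105, 0]
    - [-1, 308, 167, 116, 0]
    - [-1, 308, 167, 122, 0]
    - [-1, 308, 167, 122, 0]

```text
time: 22.18
position: [0.5599, 0.0136, 0.129]
eef_rot: [3.141, -0.0, 1.524]
contact_force: [-0.5, -0.8, -2.4]
grip_width: 0.0656
grasp_force: 30.0
```

Emit:
carry_out:
  rows:
    - [-1, 0, 0, 2, 0]
    - [-1, 0, 0, 3, 0]
    - [-1, 0, 0, 3, 0]
    - [0.7, 0, 0, 3, 0]
    - [0.7, 0, 0, 3, 0]
    - [0.7, 0, 0, 3, 0]
    - [0.7, 0, 0, -20, 0]
    - [0.7, 0, 0, -70, 0]
    - [0.7, 0, 0, -121, 0]
    - [0.7, 0, 0, -121, 0]

```text
time: 23.42
position: [0.5622, 0.014, 0.2539]
eef_rot: [3.133, -0.0, 1.524]
contact_force: [0.3, -0.3, -0.3]
grip_width: 0.0745
grasp_force: 0.0
```

```bash
python3 - <<'E'
from h import *
look([('ammonite',.125),('trilobite',.13)])
print(tray(69,12))
go(.463,.43,.25,np.radians(66))
E
```

```text
23.425 [0.5622 0.014  0.2539] [ 3.133 -0.     1.524]
ammonite {'conf': 0.81, 'at': [316.0, 237.0], 'c': [557.0, 17.0], 'size': [66, 64], 'ang': 68.7}
trilobite {'conf': 0.82, 'at': [320.0, 333.0], 'c': [552.0, -66.0], 'size': [89, 59], 'ang': 87.3}
[0.55945206 0.01582282]
shift [ 411.1 -115.2   -1.1] turn 21.3 rows>= 6.8
```

Emit:
carry_out:
  rows:
    - [1, 411, -115, -20, -67]
    - [1, 411, -115, -20, -67]
    - [1, 411, -115, -20, -67]
    - [1, 411, -115, -20, -67]
    - [1, 411, -115, -20, -67]
    - [1, 411, -115, -20, -67]
    - [1, 411, -115, -20, -67]
    - [1, 411, -115, 0, -67]
    - [1, 411, -115, 0, -67]
    - [1, 411, -115, 0, -67]
    - [1, 411, -115, 0, -67]

```text
time: 24.95
position: [0.4644, 0.4293, 0.25]
eef_rot: [3.141, 0.0, 2.693]
contact_force: [0.2, -0.6, 0.3]
grip_width: 0.0876
grasp_force: 0.0
```

```bash
python3 - <<'E'
from h import *
look([('pyrite',.044)],'w8')
im=cv2.imread('pics/w8.png');cv2.imwrite('pics/w8c.png',cv2.resize(im[120:330,200:440],None,fx=2.5,fy=2.5))
E
```

```text
24.95 [0.4644 0.4293 0.25  ] [3.141 0.    2.693]
pyrite {'conf': 0.93, 'at': [248.0, 281.0], 'c': [496.0, 327.0], 'size': [76, 47], 'ang': -39.8}
pyrite {'conf': 0.91, 'at': [164.0, 20.0], 'c': [210.0, 376.0], 'size': [80, 45], 'ang': 53.9}
pyrite {'conf': 0.69, 'at': [328.0, 210.0], 'c': [465.0, 439.0], 'size': [69, 46], 'ang': -22.8}
```

View pics/w8c.png

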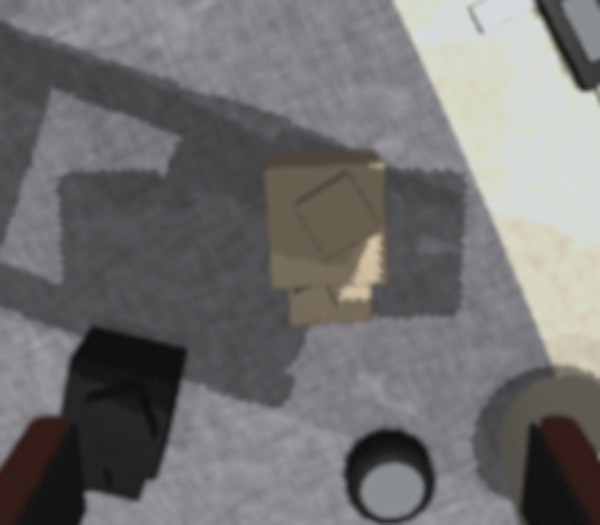

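The tan pyrite has its large cube top centred at about (331,210) with the low cube towards the bottom of the picture. The black look-alike (250,285) and the loupe (356,310) are clear of the fingers.

```bash
python3 - <<'E'
from h import *
w=world('wrist',[(330.8,210.4)],.044)[0];print(w)
go(w[0],w[1],.036,np.radians(157))
E
```

```text
[0.4611634  0.44081165 0.044     ]
shift [  7.9   8.6 214.3] turn -2.7 rows>= 3.4
```

Emit:
carry_out:
  rows:
    - [1, 8, 8, 55, -3]
    - [1, 8, 8, 110, -3]
    - [1, 8, 8, 160, -3]
    - [1, 8, 8, 195, -3]
    - [1, 8, 8, 214, -3]
    - [1, 8, 8, 214, -3]
    - [1, 8, 8, 214, -3]
    - [-1, 8, 8, 214, -3]
    - [-1, 8, 8, 214, -3]
    - [-1, 8, 8, 214, -3]
    - [-1, 8, 8, 214, -3]
    - [-1, 8, 8, 214, -3]
    - [-1, 8, 8, 214, -3]
    - [-1, 8, 8, 214, -3]
    - [-1, 8, 8, 195, -3]
    - [-1, 8, 8, 140, -3]
    - [-1, 8, 8, 80, -3]
    - [-1, 8, 8, 20, -3]
    - [-1, 8, 8, 0, -3]
    - [-1, 8, 8, 0, -3]
  force: 35

```text
time: 27.55
position: [0.4601, 0.4405, 0.2502]
eef_rot: [3.14, 0.001, 2.746]
contact_force: [0.8, -0.1, -6.8]
grip_width: 0.0462
grasp_force: 35.0
```

```bash
python3 - <<'E'
from h import *
p=tray(69,109);print(p);go(p[0],p[1],.25,Y)
imaging.capture('wrist');print(models.boxes_of('wrist','pyrite')[:2])
E
```

```text
[0.56362178 0.11273316]
shift [-221.8 -262.5   -0. ] turn 69.8 rows>= 6.5
[{'at': [164.3, 19.2], 'confidence': 0.95}, {'at': [321.1, 314.6], 'confidence': 0.79}]
```

Emit:
carry_out:
  rows:
    - [-1, -222, -262, 0, 70]
    - [-1, -222, -262, 0, 70]
    - [-1, -222, -262, 0, 70]
    - [-1, -222, -262, 0, 70]
    - [-1, -222, -262, 0, 70]
    - [-1, -222, -262, 0, 70]
    - [-1, -222, -262, 0, 70]
    - [-1, -222, -262, 0, 70]
    - [-1, -222, -262, 0, 70]
    - [-1, -222, -262, 0, 70]
    - [-1, -222, -262, 40, 70]
    - [-1, -222, -262, 80, 70]
    - [-1, -222, -262, 105, 70]
    - [-1, -222, -262, 115, 70]
    - [-1, -222, -262, 120, 70]
    - [-1, -222, -262, 120, 70]

```text
time: 29.65
position: [0.5646, 0.1134, 0.1303]
eef_rot: [3.141, -0.0, 1.525]
contact_force: [0.3, 0.1, -5.5]
grip_width: 0.0461
grasp_force: 35.0
```

Emit:
carry_out:
  rows:
    - [-1, 0, -1, 2, 0]
    - [-1, 0, -1, 4, 0]
    - [-1, 0, -1, 4, 0]
    - [0.4, 0, -1, 4, 0]
    - [0.4, 0, -1, 4, 0]
    - [0.4, 0, -1, 4, 0]
    - [0.4, 0, -1, -20, 0]
    - [0.4, 0, -1, -70, 0]
    - [0.4, 0, -1, -120, 0]
    - [0.4, 0, -1, -120, 0]

```text
time: 30.9
position: [0.5656, 0.1137, 0.2542]
eef_rot: [3.133, -0.002, 1.524]
contact_force: [0.1, -0.1, -0.1]
grip_width: 0.0616
grasp_force: 0.0
```

```bash
python3 - <<'E'
from h import *
look([('pyrite',.134),('ammonite',.125)])
print(tray(69,99),tray(69,12))
imaging.capture('top')
for q in find('top','placeholder_1',.05,.3): print(q)
go(.468,-.437,.28,np.radians(80))
E
```

```text
30.9 [0.5656 0.1137 0.2542] [ 3.133e+00 -2.000e-03  1.524e+00]
pyrite {'conf': 0.95, 'at': [316.0, 246.0], 'c': [559.0, 110.0], 'size': [67, 45], 'ang': 87.3}
pyrite {'conf': 0.61, 'at': [20.0, 38.0], 'c': [302.0, 320.0], 'size': [69, 50], 'ang': -27.0}
pyrite {'conf': 0.56, 'at': [248.0, 24.0], 'c': [519.0, 282.0], 'size': [57, 36], 'ang': -39.9}
ammonite {'conf': 0.81, 'at': [320.0, 343.0], 'c': [555.0, 23.0], 'size': [75, 63], 'ang': 89.8}
[0.56319191 0.1027424 ] [0.55945206 0.01582282]
{'conf': 0.7, 'at': [483.0, 244.0], 'c': [460.0, -429.0], 'size': [58, 44], 'ang': 4.2}
{'conf': 0.67, 'at': [474.0, 216.0], 'c': [535.0, -411.0], 'size': [63, 41], 'ang': -2.7}
shift [-553.9  -68.7  -31.4] turn 7.3 rows>= 8.9
```

```bash
python3 - <<'E'
from h import *
go(.485,-.425,.28,0)
E
```

```text
shift [-541.1  -52.2  -31.4] turn 87.3 rows>= 8.7
```

Emit:
carry_out:
  rows:
    - [0.4, -541, -52, -31, 87]
    - [0.4, -541, -52, -31, 87]
    - [0.4, -541, -52, -31, 87]
    - [0.4, -541, -52, -31, 87]
    - [0.4, -541, -52, -31, 87]
    - [0.4, -541, -52, -31, 87]
    - [0.4, -541, -52, -31, 87]
    - [0.4, -541, -52, -31, 87]
    - [0.4, -541, -52, -31, 87]
    - [0.4, -541, -52, -31, 87]
    - [0.4, -541, -52, -31, 87]
    - [0.4, -541, -52, -31, 87]

```text
time: 32.65
position: [0.4863, -0.4232, 0.28]
eef_rot: [-3.14, 0.001, 0.008]
contact_force: [0.8, 0.6, -0.6]
grip_width: 0.0615
grasp_force: 0.0
```

```bash
python3 - <<'E'
from h import *
look([('placeholder_1',.06)],'w9')
im=cv2.imread('pics/w9.png');cv2.imwrite('pics/w9c.png',cv2.resize(im[60:300,200:440],None,fx=2.5,fy=2.5))
E
```

```text
32.65 [ 0.4863 -0.4232  0.28  ] [-3.14e+00  1.00e-03  8.00e-03]
placeholder_1 {'conf': 0.71, 'at': [319.0, 161.0], 'c': [540.0, -423.0], 'size': [53, 34], 'ang': -5.5}
placeholder_1 {'conf': 0.61, 'at': [335.0, 226.0], 'c': [469.0, -440.0], 'size': [62, 35], 'ang': 3.6}
```

View pics/w9c.png

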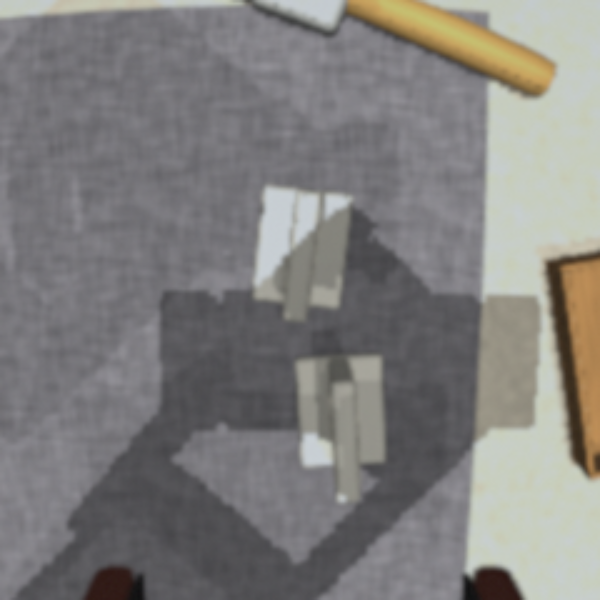

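Crop: the near placeholder has its tab top at about (338,236) and foot at (336,224). The far one has its tab top at (321,162) and foot at (321,159).

```bash
python3 - <<'E'
from h import *
P=lambda *a:[(200+x/2.5,60+y/2.5) for x,y in a]
for n,top,foot in [('near',P((335,383),(355,383),(360,499),(338,500)),P((296,360),(382,355),(385,463),(303,467))),('far',P((297,192),(320,193),(306,320),(284,318)),P((265,187),(352,196),(340,308),(254,299)))]:
    a=world('wrist',top,.06);b=world('wrist',foot,.008)
    print(n,a.mean(0).round(4),b.mean(0).round(4),'ang',[np.degrees(np.arctan2(*(q[0]+q[1]-q[2]-q[3])[[1,0]])).round(1) for q in (a,b)])
E
```

```text
near [ 0.4636 -0.4428  0.06  ] [ 0.4631 -0.4427  0.008 ] ang [np.float64(3.1), np.float64(3.7)]
far [ 0.5392 -0.4236  0.06  ] [ 0.5388 -0.4241  0.008 ] ang [np.float64(-5.6), np.float64(-5.3)]
```

Emit:
carry_out:
  rows:
    - [0.3, 53, 1, 0, 6]
    - [0.3, 53, 1, 0, 6]
    - [0.3, 53, 1, 55, 6]
    - [0.3, 53, 1, 110, 6]
    - [0.3, 53, 1, 165, 6]
    - [0.3, 53, 1, 210, 6]
    - [0.3, 53, 1, 232, 6]
    - [0.3, 53, 1, 232, 6]
    - [0.3, 53, 1, 232, 6]
    - [-1, 53, 1, 232, 6]
    - [-1, 53, 1, 232, 6]
    - [-1, 53, 1, 232, 6]
    - [-1, 53, 1, 232, 6]
    - [-1, 53, 1, 232, 6]
    - [-1, 53, 1, 232, 6]
    - [-1, 53, 1, 210, 6]
    - [-1, 53, 1, 150, 6]
    - [-1, 53, 1, 80, 6]
    - [-1, 53, 1, 15, 6]
    - [-1, 53, 1, 15, 6]
  force: 15

```text
time: 35.25
position: [0.5411, -0.4271, 0.2733]
eef_rot: [3.136, -0.009, -0.099]
contact_force: [-0.1, 0.1, -0.4]
grip_width: 0.01
grasp_force: 15.0
```

```bash
python3 - <<'E'
from h import *
s=sense();print(s['position'],s['grip_width'])
p=tray(151,76);print(p);go(p[0],p[1],.27,Y)
E
```

```text
[ 0.5410669  -0.4270796   0.27329522] 0.010038708146843902
[0.64412742 0.07623875]
shift [  52.9 -511.     0.7] turn -93.2 rows>= 8.7
```

Emit:
carry_out:
  rows:
    - [-1, 53, -511, 0, -93]
    - [-1, 53, -511, 0, -93]
    - [-1, 53, -511, 0, -93]
    - [-1, 53, -511, 0, -93]
    - [-1, 53, -511, 0, -93]
    - [-1, 53, -511, 0, -93]
    - [-1, 53, -511, 0, -93]
    - [-1, 53, -511, 0, -93]
    - [-1, 53, -511, 0, -93]
    - [-1, 53, -511, 0, -93]
    - [-1, 53, -511, 0, -93]
    - [-1, 53, -511, 0, -93]
    - [-1, 53, -511, 0, -93]
    - [-1, 53, -511, 0, -93]

```text
time: 37.0
position: [0.6422, 0.0773, 0.2658]
eef_rot: [3.141, 0.0, 1.523]
contact_force: [0.5, -0.5, -0.4]
grip_width: 0.0099
grasp_force: 15.0
```

```bash
python3 - <<'E'
from h import *
look([],'w10')
p=tray(151,76);go(p[0],p[1],.139,Y)
E
```

```text
37.0 [0.6422 0.0773 0.2658] [3.141 0.    1.523]
shift [ -1.1   2.  126.7] turn -0.2 rows>= 2.0
```

View pics/w10.png

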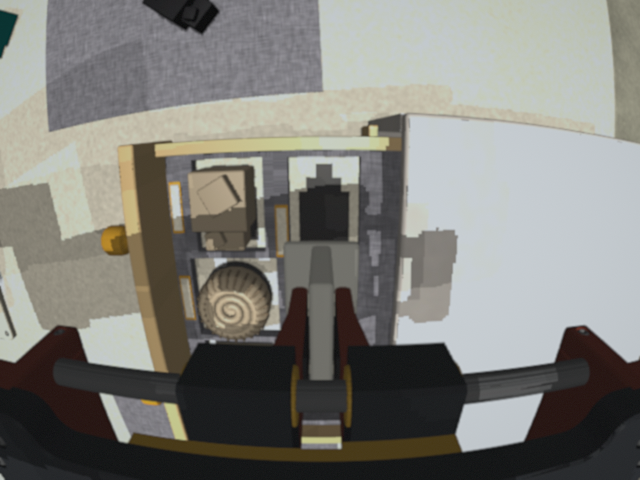

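Pyrite and ammonite sit in their compartments, at (222,205) and (235,300). The placeholder is lined up with the crystal compartment at (323,200).

Emit:
carry_out:
  rows:
    - [-1, -1, 2, 40, 0]
    - [-1, -1, 2, 80, 0]
    - [-1, -1, 2, 105, 0]
    - [-1, -1, 2, 118, 0]
    - [-1, -1, 2, 125, 0]
    - [-1, -1, 2, 125, 0]

```text
time: 37.8
position: [0.6444, 0.0768, 0.141]
eef_rot: [3.141, -0.0, 1.524]
contact_force: [0.0, 1.5, -0.7]
grip_width: 0.01
grasp_force: 15.0
```

Emit:
carry_out:
  rows:
    - [-1, 0, 0, 2, 0]
    - [-1, 0, 0, 3, 0]
    - [-1, 0, 0, 3, 0]
    - [-0.3, 0, 0, 3, 0]
    - [-0.3, 0, 0, 3, 0]
    - [-0.3, 0, 0, 3, 0]
    - [-0.3, 0, 0, -20, 0]
    - [-0.3, 0, 0, -70, 0]
    - [-0.3, 0, 0, -130, 0]
    - [-0.3, 0, 0, -139, 0]
    - [-0.3, 0, 0, -139, 0]

```text
time: 39.17
position: [0.6441, 0.0768, 0.2799]
eef_rot: [3.141, -0.0, 1.524]
contact_force: [0.2, -0.3, -0.4]
grip_width: 0.0308
grasp_force: 0.0
```

```bash
python3 - <<'E'
from h import *
look([],'w11')
go(.4635,-.443,.28,np.radians(3.4))
E
```

```text
39.175 [0.6441 0.0768 0.2799] [ 3.141 -0.     1.524]
shift [-527.5 -155.6   -1.2] turn 83.9 rows>= 8.8
```

Emit:
carry_out:
  rows:
    - [0.3, -527, -156, 0, 84]
    - [0.3, -527, -156, 0, 84]
    - [0.3, -527, -156, 0, 84]
    - [0.3, -527, -156, 0, 84]
    - [0.3, -527, -156, 0, 84]
    - [0.3, -527, -156, 0, 84]
    - [0.3, -527, -156, 0, 84]
    - [0.3, -527, -156, 0, 84]
    - [0.3, -527, -156, 0, 84]
    - [0.3, -527, -156, 0, 84]
    - [0.3, -527, -156, 0, 84]
    - [0.3, -527, -156, 0, 84]
    - [0.3, -527, -156, 0, 84]

```text
time: 40.85
position: [0.4644, -0.4412, 0.2795]
eef_rot: [-3.141, 0.0, 0.06]
contact_force: [-0.1, -0.7, 0.6]
grip_width: 0.057
grasp_force: 0.0
```

```bash
python3 - <<'E'
from h import *
look([('placeholder_1',.06)])
go(.4635,-.443,.048,np.radians(3.4))
E
```

```text
40.85 [ 0.4644 -0.4412  0.2795] [-3.141  0.     0.06 ]
placeholder_1 {'conf': 0.71, 'at': [320.0, 205.0], 'c': [468.0, -441.0], 'size': [60, 36], 'ang': 2.8}
placeholder_1 {'conf': 0.48, 'at': [32.0, 87.0], 'c': [605.0, -75.0], 'size': [287, 134], 'ang': 2.0}
shift [ -0.9   1.3 231.8] turn 0.0 rows>= 3.7
```

Emit:
carry_out:
  rows:
    - [0.3, -1, 1, 55, 0]
    - [0.3, -1, 1, 110, 0]
    - [0.3, -1, 1, 165, 0]
    - [0.3, -1, 1, 210, 0]
    - [0.3, -1, 1, 231, 0]
    - [0.3, -1, 1, 231, 0]
    - [0.3, -1, 1, 231, 0]
    - [-1, -1, 1, 231, 0]
    - [-1, -1, 1, 231, 0]
    - [-1, -1, 1, 231, 0]
    - [-1, -1, 1, 231, 0]
    - [-1, -1, 1, 231, 0]
    - [-1, -1, 1, 231, 0]
    - [-1, -1, 1, 210, 0]
    - [-1, -1, 1, 150, 0]
    - [-1, -1, 1, 80, 0]
    - [-1, -1, 1, 12, 0]
    - [-1, -1, 1, 10, 0]
    - [-1, -1, 1, 10, 0]
  force: 15

```text
time: 43.32
position: [0.4631, -0.4436, 0.2713]
eef_rot: [3.14, -0.002, 0.058]
contact_force: [0.5, 0.2, -1.8]
grip_width: 0.0099
grasp_force: 15.0
```

```bash
python3 - <<'E'
from h import *
p=tray(151,-66);print(p);go(p[0],p[1],.27,Y)
E
```

```text
[ 0.6380233  -0.06562999]
shift [ 196.7 -367.1    0.9] turn -84.2 rows>= 7.9
```

Emit:
carry_out:
  rows:
    - [-1, 197, -367, 0, -84]
    - [-1, 197, -367, 0, -84]
    - [-1, 197, -367, 0, -84]
    - [-1, 197, -367, 0, -84]
    - [-1, 197, -367, 0, -84]
    - [-1, 197, -367, 0, -84]
    - [-1, 197, -367, 0, -84]
    - [-1, 197, -367, 0, -84]
    - [-1, 197, -367, 0, -84]
    - [-1, 197, -367, 0, -84]
    - [-1, 197, -367, 0, -84]
    - [-1, 197, -367, 0, -84]
    - [-1, 197, -367, 0, -84]

```text
time: 44.95
position: [0.6381, -0.0659, 0.2698]
eef_rot: [3.141, -0.0, 1.524]
contact_force: [-0.4, 0.4, -1.0]
grip_width: 0.0099
grasp_force: 15.0
```

```bash
python3 - <<'E'
from h import *
look([('placeholder_1',.14)],'w12')
p=tray(151,-66);go(p[0],p[1],.141,Y)
E
```

```text
44.95 [ 0.6381 -0.0659  0.2698] [ 3.141 -0.     1.524]
placeholder_1 {'conf': 0.95, 'at': [320.0, 62.0], 'c': [644.0, 75.0], 'size': [59, 34], 'ang': 87.3}
placeholder_1 {'conf': 0.79, 'at': [318.0, 277.0], 'c': [635.0, -131.0], 'size': [134, 59], 'ang': 86.9}
shift [ 1.000e-01 -2.000e-01  1.288e+02] turn -0.2 rows>= 2.1
```

View pics/w12.png

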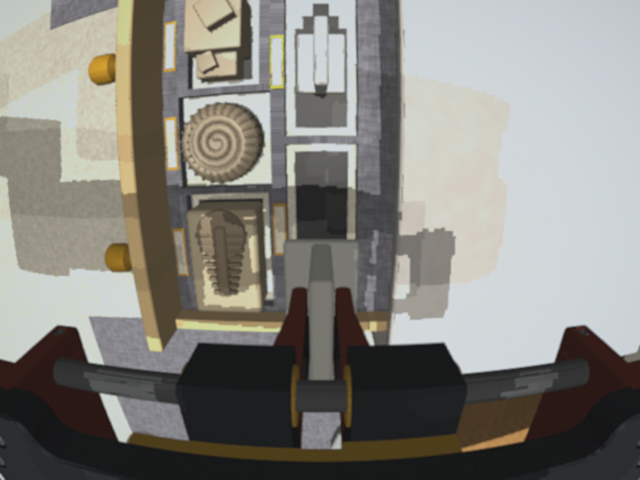

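All four placed items sit in their compartments, and the second placeholder is lined up at (321,265) over the orthocone compartment.

Emit:
carry_out:
  rows:
    - [-1, 0, 0, 40, 0]
    - [-1, 0, 0, 80, 0]
    - [-1, 0, 0, 108, 0]
    - [-1, 0, 0, 120, 0]
    - [-1, 0, 0, 127, 0]
    - [-1, 0, 0, 130, 0]
    - [-1, 0, 0, 132, 0]
    - [-1, 0, 0, 132, 0]
    - [-0.3, 0, 0, 132, 0]
    - [-0.3, 0, 0, 132, 0]
    - [-0.3, 0, 0, 132, 0]
    - [-0.3, 0, 0, 110, 0]
    - [-0.3, 0, 0, 60, 0]
    - [-0.3, 0, 0, 0, 0]
    - [-0.3, 0, 0, -10, 0]
    - [-0.3, 0, 0, -10, 0]

```text
time: 47.05
position: [0.6382, -0.0656, 0.28]
eef_rot: [3.141, 0.0, 1.524]
contact_force: [-1.5, -0.6, -0.4]
grip_width: 0.0307
grasp_force: 0.0
```

```bash
python3 - <<'E'
from h import *
look([('placeholder_1',.12),('trilobite',.13)],'w13')
print(tray(151,-66))
p=tray(-70,5);go(p[0],p[1],.28,-.043)
E
```

```text
47.05 [ 0.6382 -0.0656  0.28  ] [3.141 0.    1.524]
placeholder_1 {'conf': 0.95, 'at': [320.0, 66.0], 'c': [643.0, 79.0], 'size': [63, 37], 'ang': 87.4}
placeholder_1 {'conf': 0.85, 'at': [322.0, 224.0], 'c': [637.0, -68.0], 'size': [68, 37], 'ang': 87.7}
placeholder_1 {'conf': 0.54, 'at': [272.0, 153.0], 'c': [566.0, -13.0], 'size': [336, 264], 'ang': 87.8}
trilobite {'conf': 0.6, 'at': [231.0, 251.0], 'c': [558.0, -81.0], 'size': [97, 64], 'ang': 86.8}
[ 0.6380233  -0.06562999]
shift [  70.2 -220.3   -1.7] turn 89.8 rows>= 8.4
```

```bash
python3 - <<'E'
from h import *
go(.472,.088,.28,-.046)
E
```

```text
shift [ 145.7 -172.    -1.9] turn 90.0 rows>= 8.4
```

Emit:
carry_out:
  rows:
    - [0.3, 146, -172, 0, 90]
    - [0.3, 146, -172, 0, 90]
    - [0.3, 146, -172, 0, 90]
    - [0.3, 146, -172, 0, 90]
    - [0.3, 146, -172, 0, 90]
    - [0.3, 146, -172, 0, 90]
    - [0.3, 146, -172, 0, 90]
    - [0.3, 146, -172, 0, 90]
    - [0.3, 146, -172, 0, 90]
    - [0.3, 146, -172, 0, 90]
    - [0.3, 146, -172, 0, 90]
    - [0.3, 146, -172, 0, 90]
    - [0.3, 146, -172, 0, 90]

```text
time: 48.82
position: [0.4731, 0.0882, 0.2796]
eef_rot: [-3.142, 0.0, -0.046]
contact_force: [-0.6, -0.8, -0.7]
grip_width: 0.0568
grasp_force: 0.0
```

```bash
python3 - <<'E'
from h import *
look([],'w14')
go(.472,.088,.1416,-.046)
E
```

```text
48.825 [0.4731 0.0882 0.2796] [-3.142  0.    -0.046]
shift [ -1.1   0.3 138.1] turn -0.0 rows>= 2.2
```

View pics/w14.png

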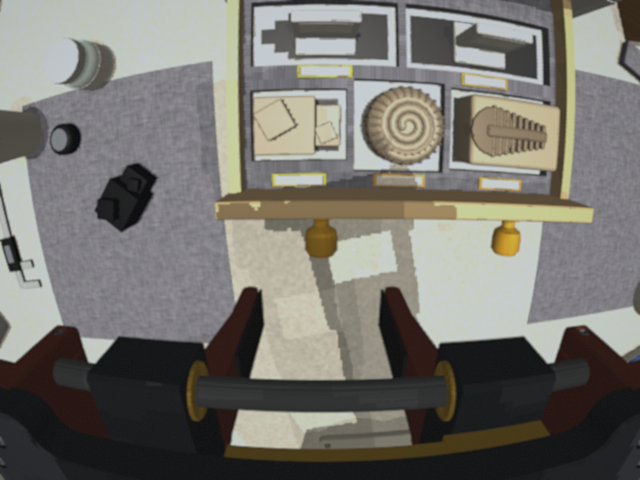

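All five compartments are filled: placeholders at (328,32) and (495,40), pyrite (295,123), ammonite (403,122) and trilobite (515,130). The left knob is at (320,240). Now closing the drawer.

Emit:
carry_out:
  rows:
    - [0.3, -1, 0, 55, 0]
    - [0.3, -1, 0, 105, 0]
    - [0.3, -1, 0, 130, 0]
    - [0.3, -1, 0, 138, 0]
    - [0.3, -1, 0, 138, 0]
    - [-1, -1, 0, 138, 0]
    - [-1, -1, 0, 138, 0]
    - [-1, -1, 0, 138, 0]
    - [-1, -1, 0, 138, 0]
    - [-1, -1, 0, 138, 0]
  force: 40

```text
time: 50.12
position: [0.4724, 0.0883, 0.1421]
eef_rot: [-3.141, -0.001, -0.046]
contact_force: [-0.9, -0.8, 5.4]
grip_width: 0.0251
grasp_force: 40.0
```

Emit:
carry_out:
  rows:
    - [-1, 5, 0, 0, 0]
    - [-1, 15, 0, 0, 0]
    - [-1, 27, 0, 0, 0]
    - [-1, 40, 0, 0, 0]
    - [-1, 53, 0, 0, 0]
    - [-1, 66, 0, 0, 0]
    - [-1, 79, 0, 0, 0]
    - [-1, 92, 0, 0, 0]
    - [-1, 105, 0, 0, 0]
    - [-1, 118, 0, 0, 0]
    - [-1, 131, 0, 0, 0]
    - [-1, 144, 0, 0, 0]
    - [-1, 156, 0, 0, 0]
    - [-1, 166, 0, 0, 0]
    - [-1, 173, 0, 0, 0]
    - [-1, 178, 0, 0, 0]
    - [-1, 180, 0, 0, 0]
    - [-1, 180, 0, 0, 0]

```text
time: 52.38
position: [0.6519, 0.0806, 0.1422]
eef_rot: [-3.141, 0.0, -0.046]
contact_force: [-2.1, 2.9, 5.5]
grip_width: 0.0254
grasp_force: 40.0
```

Now small steps until the stop is felt.

Emit:
carry_out:
  rows:
    - [-1, 2, 0, 0, 0]
    - [-1, 4, 0, 0, 0]
    - [-1, 6, 0, 0, 0]
    - [-1, 8, 0, 0, 0]
    - [-1, 10, 0, 0, 0]

```text
time: 53.0
position: [0.6614, 0.0802, 0.1422]
eef_rot: [-3.141, 0.001, -0.046]
contact_force: [-4.4, 3.3, 6.0]
grip_width: 0.0247
grasp_force: 40.0
```

Emit:
carry_out:
  rows:
    - [-1, 2, 0, 0, 0]
    - [-1, 4, 0, 0, 0]
    - [-1, 6, 0, 0, 0]
    - [-1, 6, 0, 0, 0]

```text
time: 53.5
position: [0.6677, 0.0799, 0.1422]
eef_rot: [-3.141, 0.0, -0.046]
contact_force: [-4.1, 2.2, 5.3]
grip_width: 0.0252
grasp_force: 40.0
```

Emit:
carry_out:
  rows:
    - [-1, 2, 0, 0, 0]
    - [-1, 4, 0, 0, 0]
    - [-1, 5, 0, 0, 0]
    - [-1, 5, 0, 0, 0]

```text
time: 54.0
position: [0.6716, 0.0797, 0.1422]
eef_rot: [-3.141, 0.003, -0.046]
contact_force: [-7.2, 2.8, 9.2]
grip_width: 0.0253
grasp_force: 40.0
```

Emit:
carry_out:
  rows:
    - [-1, 1, 0, 0, 0]
    - [-1, 2, 0, 0, 0]
    - [-1, 3, 0, 0, 0]
    - [-1, 3, 0, 0, 0]

```text
time: 54.5
position: [0.6716, 0.0797, 0.1421]
eef_rot: [-3.141, 0.01, -0.046]
contact_force: [-17.7, 4.4, 17.3]
grip_width: 0.0254
grasp_force: 40.0
```

The stop is felt: force is up and the TCP has stopped advancing. Relaxing the push, releasing and retreating.

Emit:
carry_out:
  rows:
    - [-1, -3, 0, 0, 0]
    - [-1, -3, 0, 0, 0]
    - [0.3, -3, 0, 0, 0]
    - [0.3, -3, 0, 0, 0]
    - [0.3, -3, 0, 0, 0]
    - [0.3, -3, 0, 0, 0]
    - [0.3, -3, 0, -40, 0]
    - [0.3, -3, 0, -100, 0]
    - [0.3, -40, 0, -130, 0]
    - [0.3, -100, 30, -130, 0]
    - [0.3, -100, 30, -130, 0]
    - [0.3, -100, 30, -130, 0]

```text
time: 56.0
position: [0.5751, 0.0533, 0.2722]
eef_rot: [-3.141, -0.001, -0.047]
contact_force: [0.6, -0.3, 0.0]
grip_width: 0.0574
grasp_force: 0.0
```

```bash
python3 - <<'E'
from h import *
look([],'w15')
im=imaging.capture('top');cv2.imwrite('pics/top2.png',im)
w=cv2.imread('pics/w15.png')
cv2.imwrite('pics/end.png',np.hstack([cv2.resize(w,(400,300)),cv2.resize(im[20:320,100:500],(400,300))]))
E
```

```text
56.0 [0.5751 0.0533 0.2722] [-3.141e+00 -1.000e-03 -4.700e-02]
```

View pics/end.png

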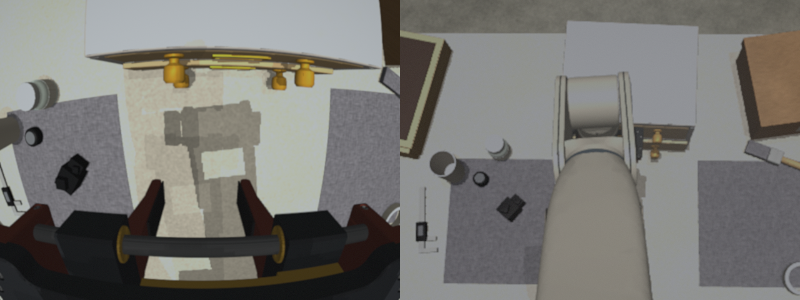

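The drawer is flush with the cabinet front and nothing else has been disturbed.

```bash
python3 -c "
from cell import ticket
print(ticket.job_done())"
```

```text
the job is handed in; nothing more can be done
None
```

I put the trilobite, ammonite and pyrite back in their own compartments, stood a placeholder in each of the orthocone and crystal compartments, pushed the upper drawer home until I felt its stop, and handed the job in at about 56 s; no result of the judging was shown.

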